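# Rack the washed straws and run the straw steriliser

## Robot

A 7-joint arm with a two-finger parallel gripper is mounted at the origin on a cart in front of the work surface, level with it; the furniture and walls round the work are solid. World frame = base frame: x ahead of the robot, y to its left, z up, the work surface at z = 0. Lengths are in m, angles in rad, forces in N, time in s.
With the tool pointing down it reaches from about 0.425 to 0.925 m from the base axis. Payload 6.8 kg.
Tool frame: the origin (TCP) lies midway between the tips of the shut fingers; the grasp point (between the pads) lies 19 mm behind it; z points along the fingers, y is the line along which they close (so a half turn about z gives the same grasp; the last joint's range is limited). The gripper opens to 85 mm and grips with 20 to 120 N. Pads are 22 mm wide; open, the fingers measure 114 mm over their backs; the gripper's body (76 mm by 85 mm) begins 54 mm behind the grasp point. The pads swing forward as they close: fully open they stand 13 mm farther back than shut.
Start: joints at [-1.358, 0.477, 0.022, 1.555, -0.011, 1.109, -0.083], TCP at [0.213, 0.641, 0.231] pointing down, gripper open.
Joint ranges: [-2.96, 2.96], [-0.34, 2.1], [-1.41, 1.46], [0.24, 2.44], [-1.37, 4.51], [0.17, 1.92], [-2.96, 2.96]. Speed limits (rad/s): [2.39, 2.39, 3.14, 3.14, 3.14, 3.14, 3.14].

## Interface

Orientations are given as a unit quaternion [w, x, y, z].
In Python, from station import bot gives the robot as it stands.
- The arm moves only by the tool jog_arm, never from a script. Its argument "rows" is a list of rows, each an object of numbers: "fingers": the finger opening in mm, from 0 to 85.4; "x", "y", "z": the shift along the tool's x, y, z in mm; "ax", "ay", "az": the turn, a rotation vector about the tool's x, y, z in degrees. A call has exactly 8 rows; each row shifts and turns the commanded pose from where the row before left it, along the tool's axes as they then stand; what a row does not reach is not made up. A row lasts 1/10 s, in which the tool goes at most 50 mm and 8.59 degrees, less where a joint would pass 70% of its speed; a pose out of reach is approached as far as the arm can. A call with a gripper value outside its range is refused whole. The fingers move at their own pace and stop on an object; "force" is the grip in N (left out, the last holds). Time passes only in rows, so rows that do not move let the fingers close, or fill a call up. It gives the time, the measured TCP pose, the force, the opening and the grip force at its end, in the units of the state.
- bot.get_obs(): the state, without advancing time (a new reading comes with each control period).
- bot.read_camera(name): name is "scene" or "top" or "wrist"; returns a dict with "pixels" (384x512x3 uint8, red, green, blue), "vertical_fov" (degrees; the focal length in pixels is half the picture's height over the tangent of half this angle, whatever the lens; pixels are square), "cx", "cy" (the principal point, pixels), "world_from_camera" (4x4, takes a point from camera to world coordinates). Camera axes: x right, y down, z forward; pixel columns grow to the right and rows downward; lengths in m; the calibration is good to about 2 mm. A picture is of the moment at which its call begins. There is no depth.
- bot.hand_in(): hands the job in; it is judged then, once.
The state is a dict: "t": time; "q": joint angles; "joint_vel": joint speeds; "joint_torque": joint torques, N m; "eef_pos": TCP position; "tool_rot": TCP orientation; "contact_force": force on the tool from outside, world axes, zero at the start; "torque": the same for the moment, N m; "gripper_width": opening from 0.0 (shut) to 1.0 (fully open); "grasp_force": force on a finger pad.
Only numpy, scipy, OpenCV 4.12 (cv2) and the standard library are available. Lean on these libraries where they do the work, as an engineer would, in place of code of your own. Each camera call takes 0.05 s, during which the arm holds its last target. There are 200 camera calls.

## Task

Pull the steriliser's rack out to the loading stop and lay every washed straw from the drying mat straight across the rack's two zigzag wires, one to a notch and about centred. Then push the loaded rack in under the lamp hood until it clicks into the lamp stop (it can be pushed too far), and only after that turn the timer on the hood clockwise to the long mark, five clicks from off. Leave the cups, jars and other things on the worktop where they are.

Things in the scene. Friction and masses are not known exactly. Their poses are not given: they have to be found in the camera images.
- straw_1: one of the reusable straight steel straws, a tube 160 mm long and 12 mm in diameter, 28 g, all alike; the origin is on its axis at mid length, its x axis runs along the tube. It starts lying on the drying mat; three or four straws are present, an absent one reads None from the start
- straw_2: one of the reusable straight steel straws, a tube 160 mm long and 12 mm in diameter, 28 g, all alike; the origin is on its axis at mid length, its x axis runs along the tube. It starts lying on the drying mat; three or four straws are present, an absent one reads None from the start
- straw_3: one of the reusable straight steel straws, a tube 160 mm long and 12 mm in diameter, 28 g, all alike; the origin is on its axis at mid length, its x axis runs along the tube. It starts lying on the drying mat; three or four straws are present, an absent one reads None from the start
- straw_4: one of the reusable straight steel straws, a tube 160 mm long and 12 mm in diameter, 28 g, all alike; the origin is on its axis at mid length, its x axis runs along the tube. It starts lying on the drying mat; three or four straws are present, an absent one reads None from the start
- drying_mat: dark ribbed silicone mat, 200 x 265 mm and 4 mm thick, fixed to the worktop; origin at the centre of its underside, x along its ribs. The straws lie on it roughly along its x axis, about 66 mm apart
- steriliser: fixed straw steriliser: steel bed 150 x 410 mm, 18 mm high, long side along its y; origin at the centre of the bed's underside. The half at -y is open above (loading place), a lamp hood stands over the half at +y. Small black ticks on the bed's -x edge mark the two stops
- hood_mid (a point): centre of the flat top of the lamp hood, 134 mm above the worktop; axes as the steriliser's. The hood spans x -113 to +112 mm and y -93 to +93 mm from here; wall down to the bed at +x, a tinted shield down to 86 mm above the worktop at -x, open below that and at both y ends
- rack (a joint): slide of the rack along the steriliser's +y, m: 0 = loading stop (clear of the hood), 0.200 = lamp stop; range -0.008 to 0.232. A spring ball clicks in at each stop (about 6 N to break out; centres itself if let go within 5 mm); elsewhere it slides with about 1 N and stays where left. Starts between the stops
- rack_mid (a point): middle of the rack, at the height of the axis of a resting straw; axes as the steriliser's, moves with the rack. Two 5 mm zigzag wires run along y at x = -40 and +40 mm, each with four V notches 14 mm deep at y = -63, -21, 21, 63 mm; a straw lies along x in the same notch of both. Tray (112 x 182 mm) floor 32 mm below, wire peaks 6 mm above this point
- rack_knob (a point): centre of the top of the rack's black push knob, an upright rounded cylinder 19 mm across, 38 mm tall below this point, on a rod at the rack's -y end (155 mm from rack_mid); moves with the rack. Top 92 mm above the worktop. Always outside the hood, 65 mm from it at the lamp stop
- timer (a joint): timer knob, rad, growing clockwise seen from above: 0 = off (pointer at the dot), a click every 0.524 (30 degrees) up to eight; 2.618 = fifth click, the long mark. Stays in its clicks, about 0.1 N m to turn on. Starts at off, first or second click
- timer_grip (a point): on the axis of the timer knob, at gripping height, about 160 mm above the worktop. The knob: a black disc 42 mm across with an upright bar 40 mm long, 11 mm thick, its top 10 mm above and its foot 16 mm below this point. x runs along the bar and turns with it, white pointer at the -x end; at timer = 0 the axes are the steriliser's
- sugar_jar: glass sugar jar with a grey lid, 59 mm across and 95 mm tall; leave it alone. Origin at the centre of its underside
- cinnamon_jar: spice jar with a red cap, 44 mm across and 105 mm tall; leave it alone. Origin at the centre of its underside
- espresso_cup: small cream espresso cup with a handle, 58 mm across (87 mm with the handle) and 55 mm tall; leave it alone. Origin at the underside
- small_pitcher: small steel milk pitcher, 67 mm across and 76 mm tall; leave it alone. Origin at the underside
- tamper: coffee tamper with a wooden handle, 58 mm across and 83 mm tall; leave it alone. Origin at the centre of its underside
- shot_glass: shot glass, 47 mm across and 58 mm tall; leave it alone. Origin at the centre of its underside

How it is judged:
By the outcome, as a careful person would: the job done as asked, in the order asked, and still so for the second after the job is handed in, with the robot touching nothing.
Of straw_1, straw_2, straw_3, straw_4 only 3 to 4 are there at a start; the rules pass over those that are not, and their reading is None.
At some moment in a run one of straw_1, straw_2, straw_3, straw_4 may be knocked a few centimetres aside while the robot is not near it.
Once in a run the grip may slacken for a moment while it holds something.
It also fails if it takes over 210 s, if anything falls off the work surface, if the arm or the gripper's body presses on something with over 40 N, if the wrist force passes 120 N, or if a joint passes its speed limit or range.

## Working session

There is one attempt and no reset: what is moved stays moved. The work goes in short steps, Python scripts to look and compute and a tool call to move; the robot and the scene stay as the last step left them, time stands still between calls to the robot, and variables do not carry over. Pictures are saved under pics/ and viewed, at most 14 in all, crops included, and the job is handed in when it is done.

Besides the shell and the picture viewer there is one more tool, called after ">>>" as name([rows], argument=value, ...), one row to a line, values as JSON. jog_arm: Moves the arm, as the interface text tells. Its arguments: {"type":"object","properties":{"rows":{"type":"array","items":{"type":"object","properties":{"fingers":{"type":"number"},"x":{"type":"number"},"y":{"type":"number"},"z":{"type":"number"},"ax":{"type":"number"},"ay":{"type":"number"},"az":{"type":"number"}}}},"force":{"type":"number"}},"required":["rows"]}

```bash
ls; mkdir -p pics; cat > h.py <<'E'
import numpy as np,cv2
from station import bot
from scipy.spatial.transform import Rotation as R
def snap(name,fn,crop=None,s=1):
    c=bot.read_camera(name); np.save('pics/'+fn+'.npy',c,allow_pickle=True)
    save(c,fn,crop,s); return c
def load(fn): return np.load('pics/'+fn+'.npy',allow_pickle=True).item()
def save(c,fn,crop=None,s=1):
    im=c['pixels'][:,:,::-1]
    if crop: im=im[crop[1]:crop[3],crop[0]:crop[2]]
    cv2.imwrite('pics/'+fn+'.png',cv2.resize(im,None,fx=s,fy=s,interpolation=cv2.INTER_CUBIC))
def w(c,u,v,z):
    f=192/np.tan(np.radians(c['vertical_fov']/2)); T=np.array(c['world_from_camera'])
    d=T[:3,:3]@np.array([(u-c['cx'])/f,(v-c['cy'])/f,1]); o=T[:3,3]
    return np.round(o+d*(z-o[2])/d[2],4)
def px(c,p):
    f=192/np.tan(np.radians(c['vertical_fov']/2)); T=np.array(c['world_from_camera'])
    q=T[:3,:3].T@(np.array(p)-T[:3,3]); return np.round([c['cx']+f*q[0]/q[2],c['cy']+f*q[1]/q[2]],1)
def st():
    o=bot.get_obs(); print(o['t'],np.round(o['eef_pos'],4),np.round(R.from_quat(np.roll(o['tool_rot'],-1)).as_matrix(),3).tolist(),o['gripper_width'],o['contact_force'])
E
python3 - <<'E'
from h import *
for n in('top','scene'):
    c=snap(n,n+'0',None,1.5); print(np.round(c['world_from_camera'],3),c['vertical_fov'],c['cx'],c['cy'])
st()
E
```

```text
pics
[[ 0.1   -0.971  0.219  0.321]
 [-0.995 -0.097  0.026 -0.135]
 [-0.004 -0.22  -0.975  1.131]
 [ 0.     0.     0.     1.   ]] 57.88657525164048 253.1606162418996 188.48126868854038
[[-0.666 -0.557  0.496 -0.345]
 [-0.746  0.513 -0.425  0.615]
 [-0.018 -0.653 -0.757  1.424]
 [ 0.     0.     0.     1.   ]] 44.54139029812865 263.864044189924 197.52341975733836
0.1 [0.2127 0.6401 0.2304] [[-0.949, 0.315, -0.0], [0.315, 0.949, -0.002], [-0.0, -0.002, -1.0]] 1.0026768919664317 [-0.05509778  0.24912598  0.42353223]
```

View pics/top0.png

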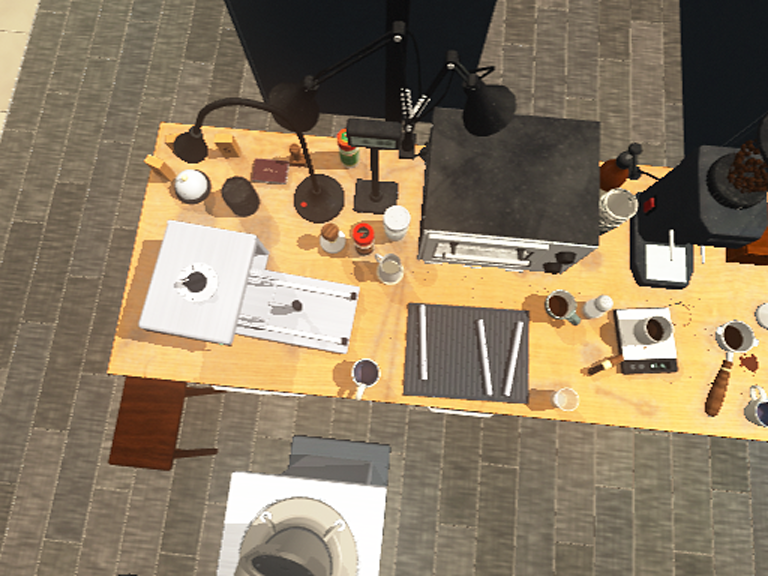

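View pics/scene0.png

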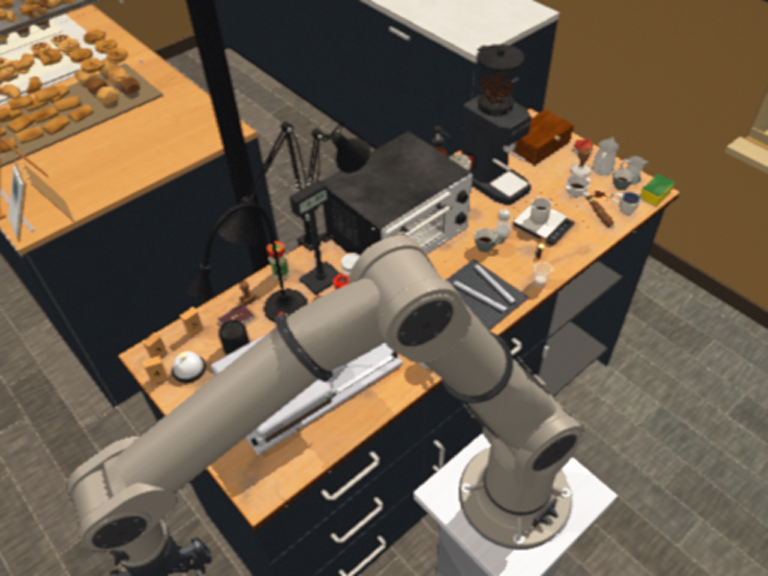

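```bash
python3 - <<'E'
from h import *
c=load('top0'); save(c,'top0a',(70,130,250,250),4.4); save(c,'top0b',(220,140,400,280),4.2)
print(px(c,[0,0,0]))
E
```

```text
[198.9 371.9]
```

View pics/top0a.png

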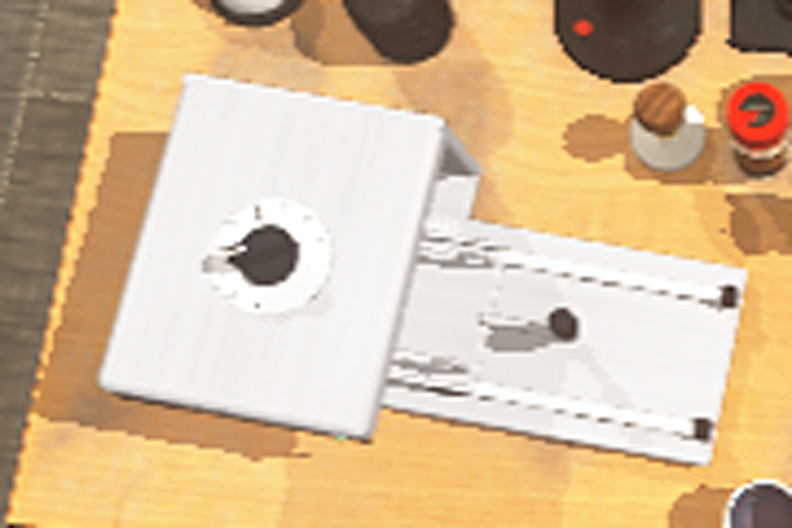

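View pics/top0b.png

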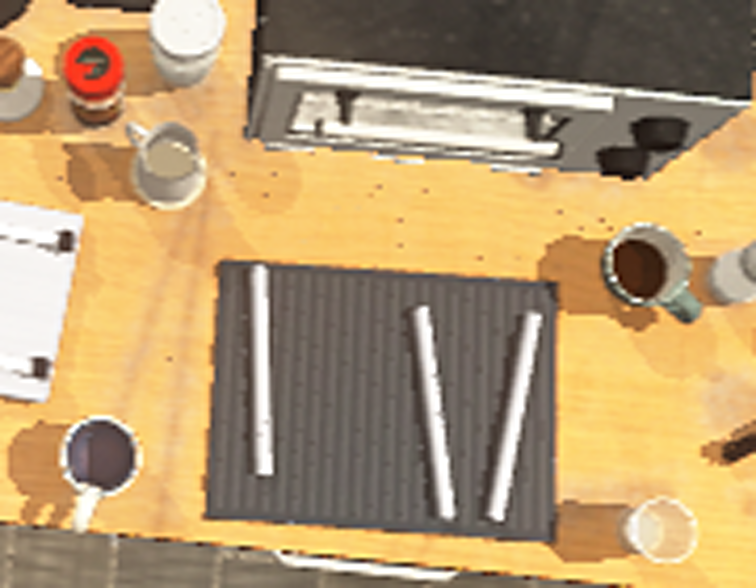

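```bash
python3 - <<'E'
from h import *
c=load('top0')
a=lambda u,v,z:w(c,70+u/4.4,130+v/4.4,z)
b=lambda u,v,z:w(c,220+u/4.2,140+v/4.2,z)
H=[a(*p,.134) for p in((183,76),(443,118),(368,438),(100,388))]; print(H,np.mean(H,0))
e=H[0]-H[1]+H[3]-H[2]; print('ster +y yaw',np.degrees(np.arctan2(e[1],e[0])))
B=[a(745,268,.018),a(708,465,.018)]; print('bed end',B,np.mean(B,0))
print('knob',a(563,322,.09),'timer',a(272,257,.165))
for p,q in(((260,266),(265,473)),((422,308),(447,516)),((535,314),(496,518))):
    P,Q=b(*p,.012),b(*q,.012); d=P-Q; print('straw',(P+Q)/2,np.linalg.norm(d),np.degrees(np.arctan2(d[1],d[0])))
print('cup',b(100,455,.05),'handle',b(85,520,.03),'pitcher',b(165,150,.07),'mat',[b(*p,.004) for p in((220,262),(557,282),(552,540),(208,516))])
E
```

```text
[array([0.6295, 0.3312, 0.134 ]), array([0.6172, 0.1481, 0.134 ]), array([0.396 , 0.1636, 0.134 ]), array([0.4109, 0.3446, 0.134 ])] [0.5134   0.246875 0.134   ]
ster +y yaw 85.7276689143685
bed end [array([ 0.558 , -0.0612,  0.018 ]), array([ 0.41  , -0.0504,  0.018 ])] [ 0.484  -0.0558  0.018 ]
knob [0.4921 0.0553 0.09  ] timer [0.5035 0.2356 0.165 ]
straw [ 0.4529 -0.2124  0.012 ] 0.1586917767245676 6.077039702895316
straw [ 0.4337  -0.34525  0.012  ] 0.15784945359423957 10.106805408495253
straw [ 0.4368 -0.4071  0.012 ] 0.15884482994419424 -8.25252904713608
cup [ 0.373  -0.0967  0.05  ] handle [ 0.3258 -0.09    0.03  ] pitcher [ 0.6021 -0.1221  0.07  ] mat [array([ 0.5333, -0.173 ,  0.004 ]), array([ 0.5437, -0.4366,  0.004 ]), array([ 0.3465, -0.4402,  0.004 ]), array([ 0.3381, -0.1811,  0.004 ])]
```

```bash
cat >> h.py <<'E'
def plan(p,yaw,n,p0=None,yaw0=None,tilt=True):
    """rows to TCP p with tool y at world yaw (deg), tool down; shortest turn"""
    o=bot.get_obs(); M=R.from_quat(np.roll(o['tool_rot'],-1)).as_matrix()
    P=np.array(o['eef_pos']) if p0 is None else np.array(p0,float)
    a=np.degrees(np.arctan2(M[1,1],M[0,1])) if yaw0 is None else yaw0
    d=(yaw-a+180)%360-180; k=d/n; s=(np.array(p)-P)/n*1000; acc=np.zeros(3); t=0.
    for i in range(n):
        y=np.radians(a+t); F=np.array([[-np.sin(y),np.cos(y),0],[np.cos(y),np.sin(y),0],[0,0,-1]])
        F[:,0]=np.cross(F[:,1],F[:,2]); F[:,0]=np.cross(F[:,1],F[:,2])
        v=np.round(F.T@(s*(i+1)-acc)); acc+=F@v
        r=np.round(k*(i+1)-t,0 if abs(d)>20 else 1); t+=r
        print({'x':v[0],'y':v[1],'z':v[2],'az':-r}, end='\n' if i%8==7 else ' ')
    print('\nyaw',a,'->',a+t)
E
python3 - <<'E'
from h import *
plan([0.49,0.0,0.27],-4.2,16)
print(np.round(bot.read_camera('wrist')['world_from_camera'],3))
E
```

```text
{'x': np.float64(-29.0), 'y': np.float64(-33.0), 'z': np.float64(-2.0), 'az': np.float64(5.0)} {'x': np.float64(-32.0), 'y': np.float64(-29.0), 'z': np.float64(-3.0), 'az': np.float64(4.0)} {'x': np.float64(-34.0), 'y': np.float64(-28.0), 'z': np.float64(-2.0), 'az': np.float64(5.0)} {'x': np.float64(-36.0), 'y': np.float64(-24.0), 'z': np.float64(-3.0), 'az': np.float64(5.0)} {'x': np.float64(-38.0), 'y': np.float64(-22.0), 'z': np.float64(-2.0), 'az': np.float64(5.0)} {'x': np.float64(-40.0), 'y': np.float64(-18.0), 'z': np.float64(-3.0), 'az': np.float64(4.0)} {'x': np.float64(-40.0), 'y': np.float64(-15.0), 'z': np.float64(-2.0), 'az': np.float64(5.0)} {'x': np.float64(-42.0), 'y': np.float64(-11.0), 'z': np.float64(-3.0), 'az': np.float64(5.0)}
{'x': np.float64(-43.0), 'y': np.float64(-8.0), 'z': np.float64(-2.0), 'az': np.float64(5.0)} {'x': np.float64(-44.0), 'y': np.float64(-4.0), 'z': np.float64(-3.0), 'az': np.float64(4.0)} {'x': np.float64(-43.0), 'y': np.float64(-1.0), 'z': np.float64(-2.0), 'az': np.float64(5.0)} {'x': np.float64(-44.0), 'y': np.float64(3.0), 'z': np.float64(-3.0), 'az': np.float64(5.0)} {'x': np.float64(-43.0), 'y': np.float64(7.0), 'z': np.float64(-2.0), 'az': np.float64(5.0)} {'x': np.float64(-42.0), 'y': np.float64(10.0), 'z': np.float64(-3.0), 'az': np.float64(4.0)} {'x': np.float64(-42.0), 'y': np.float64(14.0), 'z': np.float64(-2.0), 'az': np.float64(5.0)} {'x': np.float64(-40.0), 'y': np.float64(17.0), 'z': np.float64(-3.0), 'az': np.float64(5.0)}

yaw 71.62576919258385 -> -4.374230807416154
[[ 0.315  0.905  0.286  0.14 ]
 [ 0.949 -0.3   -0.096  0.664]
 [-0.001  0.302 -0.953  0.374]
 [ 0.     0.     0.     1.   ]]
```

>>> jog_arm([
  {"x": -29, "y": -33, "z": -2, "az": 5},
  {"x": -32, "y": -29, "z": -3, "az": 4},
  {"x": -34, "y": -28, "z": -2, "az": 5},
  {"x": -36, "y": -24, "z": -3, "az": 5},
  {"x": -38, "y": -22, "z": -2, "az": 5},
  {"x": -40, "y": -18, "z": -3, "az": 4},
  {"x": -40, "y": -15, "z": -2, "az": 5},
  {"x": -42, "y": -11, "z": -3, "az": 5},
])

```text
invalid input
```

>>> jog_arm([
  {"x": -43, "y": -8, "z": -2, "az": 5},
  {"x": -44, "y": -4, "z": -3, "az": 4},
  {"x": -43, "y": -1, "z": -2, "az": 5},
  {"x": -44, "y": 3, "z": -3, "az": 5},
  {"x": -43, "y": 7, "z": -2, "az": 5},
  {"x": -42, "y": 10, "z": -3, "az": 4},
  {"x": -42, "y": 14, "z": -2, "az": 5},
  {"x": -40, "y": 17, "z": -3, "az": 5},
])

```text
invalid input
```

```bash
sed -i "s/print({'x':v\[0\],'y':v\[1\],'z':v\[2\],'az':-r}/print('{\"x\":%g,\"y\":%g,\"z\":%g,\"az\":%g},'%(*(v+0),-r+0)/" h.py
python3 - <<'E'
from h import *
st(); snap('wrist','w1',None,1.5)
E
```

```text
0.15 [0.2127 0.6401 0.2306] [[-0.949, 0.315, -0.0], [0.315, 0.949, -0.001], [-0.0, -0.001, -1.0]] 0.997971484912045 [ 0.36185916 -0.66900672 -0.00507976]
```

View pics/w1.png

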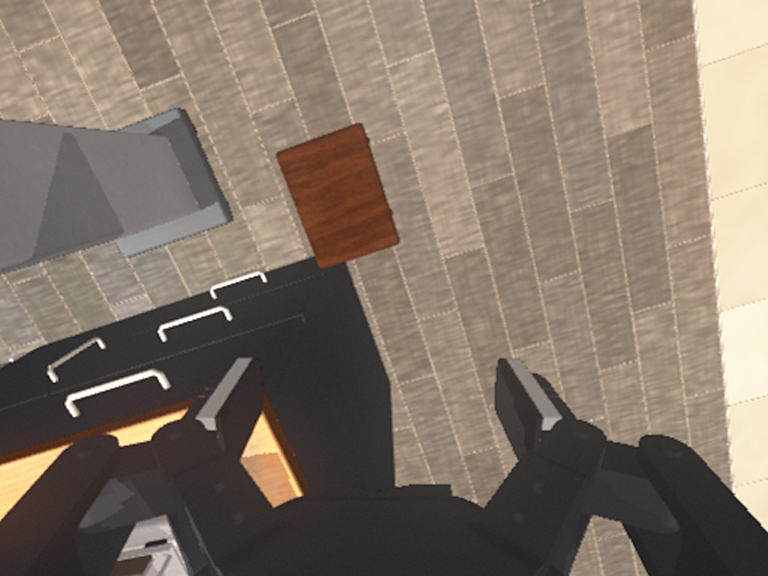

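The picture only shows the start view (the floor, with the fingers at about (225,390) and (530,390)). The calls were refused, so I'll give all fields.

>>> jog_arm([
  {"x": -29, "y": -33, "z": -2, "ax": 0, "ay": 0, "az": 5, "fingers": 85},
  {"x": -32, "y": -29, "z": -3, "ax": 0, "ay": 0, "az": 4, "fingers": 85},
  {"x": -34, "y": -28, "z": -2, "ax": 0, "ay": 0, "az": 5, "fingers": 85},
  {"x": -36, "y": -24, "z": -3, "ax": 0, "ay": 0, "az": 5, "fingers": 85},
  {"x": -38, "y": -22, "z": -2, "ax": 0, "ay": 0, "az": 5, "fingers": 85},
  {"x": -40, "y": -18, "z": -3, "ax": 0, "ay": 0, "az": 4, "fingers": 85},
  {"x": -40, "y": -15, "z": -2, "ax": 0, "ay": 0, "az": 5, "fingers": 85},
  {"x": -42, "y": -11, "z": -3, "ax": 0, "ay": 0, "az": 5, "fingers": 85},
])

```text
t: 1.0
eef_pos: [0.3515, 0.3192, 0.2513]
tool_rot: [-0.0, 0.474, 0.881, 0.0]
contact_force: [0.4, -0.8, 0.5]
gripper_width: 0.998
grasp_force: 0.0
```

>>> jog_arm([
  {"x": -43, "y": -8, "z": -2, "az": 5, "fingers": 85},
  {"x": -44, "y": -4, "z": -3, "az": 4, "fingers": 85},
  {"x": -43, "y": -1, "z": -2, "az": 5, "fingers": 85},
  {"x": -44, "y": 3, "z": -3, "az": 5, "fingers": 85},
  {"x": -43, "y": 7, "z": -2, "az": 5, "fingers": 85},
  {"x": -42, "y": 10, "z": -3, "az": 4, "fingers": 85},
  {"x": -42, "y": 14, "z": -2, "az": 5, "fingers": 85},
  {"x": -40, "y": 17, "z": -3, "az": 5, "fingers": 85},
])

```text
invalid input
```

```bash
python3 - <<'E'
from h import *
st(); snap('wrist','w2',None,1.5)
E
```

```text
1.0 [0.3515 0.3192 0.2513] [[-0.551, 0.835, -0.0], [0.835, 0.551, 0.0], [0.0, -0.0, -1.0]] 0.9977430782304474 [ 0.42685123 -0.81404707  0.53530952]
```

View pics/w2.png

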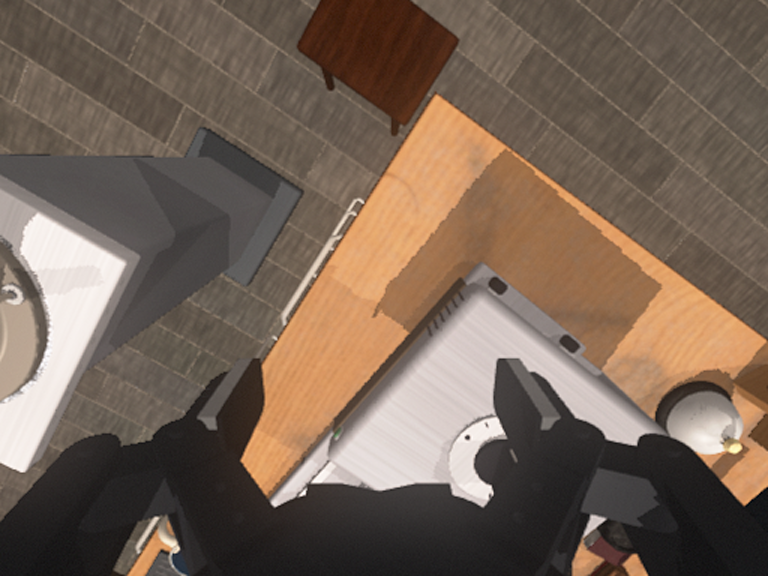

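>>> jog_arm([
  {"x": -43, "y": -8, "z": -2, "ax": 0, "ay": 0, "az": 5, "fingers": 85},
  {"x": -44, "y": -4, "z": -3, "ax": 0, "ay": 0, "az": 4, "fingers": 85},
  {"x": -43, "y": -1, "z": -2, "ax": 0, "ay": 0, "az": 5, "fingers": 85},
  {"x": -44, "y": 3, "z": -3, "ax": 0, "ay": 0, "az": 5, "fingers": 85},
  {"x": -43, "y": 7, "z": -2, "ax": 0, "ay": 0, "az": 5, "fingers": 85},
  {"x": -42, "y": 10, "z": -3, "ax": 0, "ay": 0, "az": 4, "fingers": 85},
  {"x": -42, "y": 14, "z": -2, "ax": 0, "ay": 0, "az": 5, "fingers": 85},
  {"x": -40, "y": 17, "z": -3, "ax": 0, "ay": 0, "az": 5, "fingers": 85},
])

```text
t: 1.85
eef_pos: [0.491, -0.0011, 0.2715]
tool_rot: [-0.0, 0.735, 0.678, 0.0]
contact_force: [1.0, 0.2, -0.4]
gripper_width: 0.999
grasp_force: 0.0
```

```bash
python3 - <<'E'
from h import *
st(); snap('wrist','w3',None,1.5)
E
```

```text
1.85 [ 0.491  -0.0011  0.2715] [[0.079, 0.997, 0.0], [0.997, -0.079, 0.0], [0.0, 0.0, -1.0]] 0.9987575380913533 [ 1.00702146  0.19395561 -0.36423039]
```

View pics/w3.png

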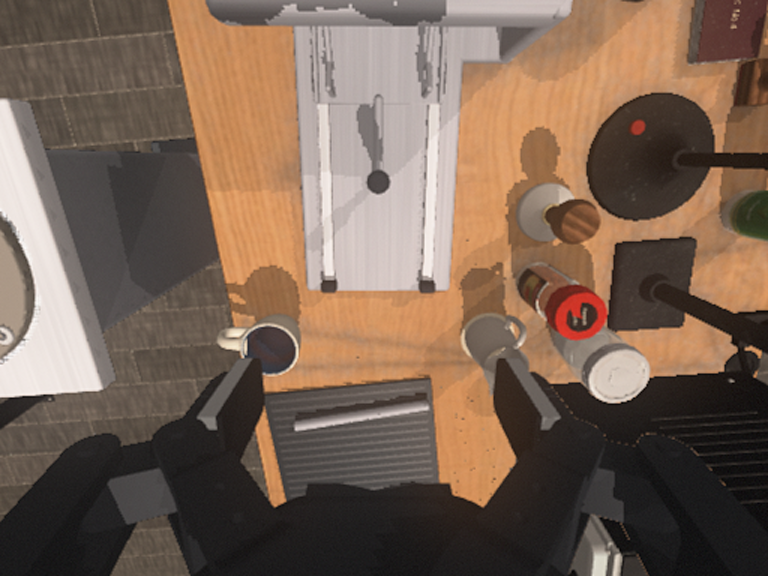

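```bash
python3 - <<'E'
from h import *
c=load('w3'); f=lambda u,v,z:w(c,u/1.5,v/1.5,z)
print('knob',f(378,181,.09),'bed',f(307,291,.018),f(450,291,.018),f(296,30,.018),f(463,62,.018))
print('rodend',f(378,97,.07),'straw',f(297,424,.012),f(428,405,.012),'cup',f(272,348,.055),'pitcher',f(490,340,.07))
print('tray edge',f(318,103,.03),f(436,103,.03))
k=f(378,181,.092); y=np.array([np.sin(np.radians(4.4)),np.cos(np.radians(4.4)),0])
plan([k[0],k[1],.13],-4.4,8)
E
```

```text
knob [0.496  0.0589 0.09  ] bed [ 0.4129 -0.05    0.018 ] [ 0.562  -0.0618  0.018 ] [0.4349 0.1871 0.018 ] [0.5787 0.151  0.018 ]
rodend [0.5009 0.1217 0.07  ] straw [ 0.3779 -0.2159  0.012 ] [ 0.5339 -0.202   0.012 ] cup [ 0.3783 -0.0947  0.055 ] pitcher [ 0.59   -0.0956  0.07  ]
tray edge [0.4482 0.1265 0.03  ] [0.552  0.1183 0.03  ]
{"x":8,"y":0,"z":18,"az":-0.1}, {"x":9,"y":-1,"z":18,"az":-0.1}, {"x":8,"y":0,"z":17,"az":-0.1}, {"x":9,"y":-1,"z":18,"az":-0.1}, {"x":8,"y":0,"z":18,"az":-0.1}, {"x":9,"y":0,"z":18,"az":-0.1}, {"x":8,"y":-1,"z":18,"az":-0.2}, {"x":8,"y":0,"z":18,"az":-0.1},

yaw -5.257943857636146 -> -4.357943857636146
```

>>> jog_arm([
  {"x": 15, "y": 0, "z": 27, "ax": 0, "ay": 0, "az": 0, "fingers": 60},
  {"x": 15, "y": 0, "z": 27, "ax": 0, "ay": 0, "az": 0, "fingers": 60},
  {"x": 15, "y": 0, "z": 27, "ax": 0, "ay": 0, "az": 0, "fingers": 60},
  {"x": 15, "y": 0, "z": 27, "ax": 0, "ay": 0, "az": 0, "fingers": 60},
  {"x": 0, "y": 0, "z": 27, "ax": 0, "ay": 0, "az": 0, "fingers": 60},
  {"x": 0, "y": 0, "z": 27, "ax": 0, "ay": 0, "az": 0, "fingers": 60},
  {"x": 0, "y": 0, "z": 27, "ax": 0, "ay": 0, "az": 0, "fingers": 60},
  {"x": 0, "y": 0, "z": 26, "ax": 0, "ay": 0, "az": 0, "fingers": 60},
])

```text
t: 2.7
eef_pos: [0.495, 0.0608, 0.0551]
tool_rot: [-0.0, 0.733, 0.68, -0.0]
contact_force: [-0.1, 0.3, 0.4]
gripper_width: 0.704
grasp_force: 0.0
```

>>> jog_arm([
  {"x": 0, "y": 0, "z": 0, "ax": 0, "ay": 0, "az": 0, "fingers": 5},
  {"x": 0, "y": 0, "z": 0, "ax": 0, "ay": 0, "az": 0, "fingers": 5},
  {"x": 0, "y": 0, "z": 0, "ax": 0, "ay": 0, "az": 0, "fingers": 5},
  {"x": 0, "y": 0, "z": 0, "ax": 0, "ay": 0, "az": 0, "fingers": 5},
  {"x": 0, "y": 0, "z": 0, "ax": 0, "ay": 0, "az": 0, "fingers": 5},
  {"x": 0, "y": 0, "z": 0, "ax": 0, "ay": 0, "az": 0, "fingers": 5},
  {"x": 0, "y": 0, "z": 0, "ax": 0, "ay": 0, "az": 0, "fingers": 5},
  {"x": 0, "y": 0, "z": 0, "ax": 0, "ay": 0, "az": 0, "fingers": 5},
], force=30)

```text
t: 3.5
eef_pos: [0.4957, 0.0605, 0.0575]
tool_rot: [0.0, 0.734, 0.68, 0.001]
contact_force: [-3.3, 0.5, 8.2]
gripper_width: 0.207
grasp_force: 29.9
```

>>> jog_arm([
  {"x": -10, "y": 0, "z": 0, "ax": 0, "ay": 0, "az": 0, "fingers": 5},
  {"x": -20, "y": 0, "z": 0, "ax": 0, "ay": 0, "az": 0, "fingers": 5},
  {"x": -20, "y": 0, "z": 0, "ax": 0, "ay": 0, "az": 0, "fingers": 5},
  {"x": -25, "y": 0, "z": 0, "ax": 0, "ay": 0, "az": 0, "fingers": 5},
  {"x": -25, "y": 0, "z": 0, "ax": 0, "ay": 0, "az": 0, "fingers": 5},
  {"x": -20, "y": 0, "z": 0, "ax": 0, "ay": 0, "az": 0, "fingers": 5},
  {"x": -15, "y": 0, "z": 0, "ax": 0, "ay": 0, "az": 0, "fingers": 5},
  {"x": -10, "y": 0, "z": 0, "ax": 0, "ay": 0, "az": 0, "fingers": 5},
])

```text
t: 4.3
eef_pos: [0.4834, -0.0854, 0.0574]
tool_rot: [-0.0, 0.734, 0.679, 0.0]
contact_force: [-6.2, 2.6, 12.6]
gripper_width: 0.208
grasp_force: 30.4
```

>>> jog_arm([
  {"x": -5, "y": 0, "z": 0, "ax": 0, "ay": 0, "az": 0, "fingers": 5},
  {"x": -4, "y": 0, "z": 0, "ax": 0, "ay": 0, "az": 0, "fingers": 5},
  {"x": -2, "y": 0, "z": 0, "ax": 0, "ay": 0, "az": 0, "fingers": 5},
  {"x": -2, "y": 0, "z": 0, "ax": 0, "ay": 0, "az": 0, "fingers": 5},
  {"x": 0, "y": 0, "z": 0, "ax": 0, "ay": 0, "az": 0, "fingers": 5},
  {"x": 0, "y": 0, "z": 0, "ax": 0, "ay": 0, "az": 0, "fingers": 5},
  {"x": 0, "y": 0, "z": 0, "ax": 0, "ay": 0, "az": 0, "fingers": 5},
  {"x": 0, "y": 0, "z": 0, "ax": 0, "ay": 0, "az": 0, "fingers": 5},
])

```text
t: 5.1
eef_pos: [0.4824, -0.0976, 0.0574]
tool_rot: [-0.001, 0.734, 0.679, 0.0]
contact_force: [-6.9, 0.2, 12.1]
gripper_width: 0.207
grasp_force: 30.4
```

>>> jog_arm([
  {"x": -1, "y": 0, "z": 0, "ax": 0, "ay": 0, "az": 0, "fingers": 5},
  {"x": -1, "y": 0, "z": 0, "ax": 0, "ay": 0, "az": 0, "fingers": 5},
  {"x": -1, "y": 0, "z": 0, "ax": 0, "ay": 0, "az": 0, "fingers": 5},
  {"x": 0, "y": 0, "z": 0, "ax": 0, "ay": 0, "az": 0, "fingers": 5},
  {"x": 0, "y": 0, "z": 0, "ax": 0, "ay": 0, "az": 0, "fingers": 5},
  {"x": 0, "y": 0, "z": 0, "ax": 0, "ay": 0, "az": 0, "fingers": 5},
  {"x": 0, "y": 0, "z": 0, "ax": 0, "ay": 0, "az": 0, "fingers": 5},
  {"x": 0, "y": 0, "z": 0, "ax": 0, "ay": 0, "az": 0, "fingers": 5},
])

```text
t: 5.9
eef_pos: [0.4821, -0.1012, 0.0574]
tool_rot: [-0.0, 0.734, 0.679, -0.0]
contact_force: [-6.6, -2.1, 13.1]
gripper_width: 0.206
grasp_force: 30.3
```

>>> jog_arm([
  {"x": -1, "y": 0, "z": 0, "ax": 0, "ay": 0, "az": 0, "fingers": 5},
  {"x": -1, "y": 0, "z": 0, "ax": 0, "ay": 0, "az": 0, "fingers": 5},
  {"x": -1, "y": 0, "z": 0, "ax": 0, "ay": 0, "az": 0, "fingers": 5},
  {"x": 0, "y": 0, "z": 0, "ax": 0, "ay": 0, "az": 0, "fingers": 5},
  {"x": 0, "y": 0, "z": 0, "ax": 0, "ay": 0, "az": 0, "fingers": 5},
  {"x": 0, "y": 0, "z": 0, "ax": 0, "ay": 0, "az": 0, "fingers": 5},
  {"x": 0, "y": 0, "z": 0, "ax": 0, "ay": 0, "az": 0, "fingers": 5},
  {"x": 0, "y": 0, "z": 0, "ax": 0, "ay": 0, "az": 0, "fingers": 5},
])

```text
t: 6.7
eef_pos: [0.4819, -0.1034, 0.0574]
tool_rot: [-0.001, 0.734, 0.679, 0.0]
contact_force: [-6.5, 0.4, 12.7]
gripper_width: 0.212
grasp_force: 30.4
```

>>> jog_arm([
  {"x": 0, "y": 0, "z": 0, "ax": 0, "ay": 0, "az": 0, "fingers": 60},
  {"x": 0, "y": 0, "z": 0, "ax": 0, "ay": 0, "az": 0, "fingers": 60},
  {"x": 0, "y": 0, "z": 0, "ax": 0, "ay": 0, "az": 0, "fingers": 60},
  {"x": 0, "y": 0, "z": 0, "ax": 0, "ay": 0, "az": 0, "fingers": 60},
  {"x": 0, "y": 0, "z": -30, "ax": 0, "ay": 0, "az": 0, "fingers": 60},
  {"x": 0, "y": 0, "z": -40, "ax": 0, "ay": 0, "az": 0, "fingers": 60},
  {"x": 0, "y": 0, "z": -50, "ax": 0, "ay": 0, "az": 0, "fingers": 60},
  {"x": -20, "y": 0, "z": -50, "ax": 0, "ay": 0, "az": 0, "fingers": 60},
])

```text
t: 7.5
eef_pos: [0.4813, -0.12, 0.2244]
tool_rot: [-0.0, 0.732, 0.681, -0.0]
contact_force: [1.4, -0.7, 0.5]
gripper_width: 0.701
grasp_force: 0.0
```

```bash
python3 - <<'E'
from h import *
st(); snap('wrist','w4',(90,0,420,290),2)
plan([.4545,-.211,.13],-84.6,16)
E
```

```text
7.5 [ 0.4813 -0.12    0.2244] [[0.073, 0.997, -0.001], [0.997, -0.073, 0.001], [0.001, -0.001, -1.0]] 0.7010077036621523 [ 1.40441885 -0.74518867  0.54761226]
{"x":-5,"y":-1,"z":6,"az":5}, {"x":-6,"y":-1,"z":7,"az":5}, {"x":-6,"y":-1,"z":6,"az":5}, {"x":-5,"y":0,"z":6,"az":5}, {"x":-6,"y":1,"z":7,"az":5}, {"x":-5,"y":1,"z":6,"az":5}, {"x":-6,"y":1,"z":6,"az":5}, {"x":-5,"y":2,"z":7,"az":5},
{"x":-5,"y":2,"z":6,"az":5}, {"x":-5,"y":3,"z":7,"az":5}, {"x":-5,"y":4,"z":6,"az":5}, {"x":-4,"y":3,"z":6,"az":5}, {"x":-4,"y":4,"z":7,"az":5}, {"x":-4,"y":4,"z":6,"az":5}, {"x":-3,"y":5,"z":6,"az":5}, {"x":-3,"y":5,"z":7,"az":5},

yaw -4.533070703492591 -> -84.5330707034926
```

View pics/w4.png

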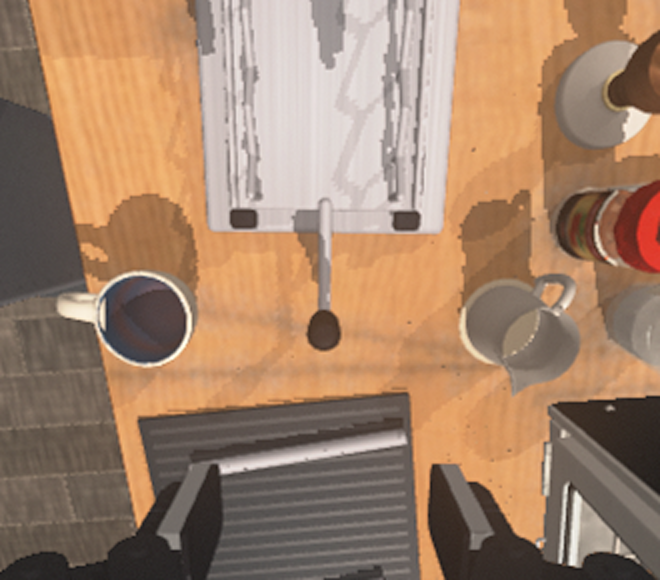

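```bash
python3 - <<'E'
from h import *
c=load('w4'); f=lambda u,v,z:w(c,90+u/2,v/2,z)
print('knob',f(323,327,.092),'bed',f(211,232,.018),f(442,232,.018),'straw',f(220,468,.012),f(405,437,.012),'mat',f(140,418,.004),f(407,394,.004))
E
```

```text
knob [ 0.4823 -0.1009  0.092 ] bed [ 0.4148 -0.0503  0.018 ] [ 0.5605 -0.0609  0.018 ] straw [ 0.3974 -0.2176  0.012 ] [ 0.5342 -0.2025  0.012 ] mat [ 0.3423 -0.1771  0.004 ] [ 0.5376 -0.1726  0.004 ]
```

>>> jog_arm([
  {"x": -5, "y": -1, "z": 6, "ax": 0, "ay": 0, "az": 5, "fingers": 60},
  {"x": -6, "y": -1, "z": 7, "ax": 0, "ay": 0, "az": 5, "fingers": 60},
  {"x": -6, "y": -1, "z": 6, "ax": 0, "ay": 0, "az": 5, "fingers": 60},
  {"x": -5, "y": 0, "z": 6, "ax": 0, "ay": 0, "az": 5, "fingers": 60},
  {"x": -6, "y": 1, "z": 7, "ax": 0, "ay": 0, "az": 5, "fingers": 60},
  {"x": -5, "y": 1, "z": 6, "ax": 0, "ay": 0, "az": 5, "fingers": 60},
  {"x": -6, "y": 1, "z": 6, "ax": 0, "ay": 0, "az": 5, "fingers": 60},
  {"x": -5, "y": 2, "z": 7, "ax": 0, "ay": 0, "az": 5, "fingers": 60},
])

```text
t: 8.35
eef_pos: [0.4663, -0.1645, 0.1715]
tool_rot: [0.0, 0.923, 0.386, 0.0]
contact_force: [0.0, 0.1, -0.2]
gripper_width: 0.701
grasp_force: 0.0
```

>>> jog_arm([
  {"x": -5, "y": 2, "z": 6, "ax": 0, "ay": 0, "az": 5, "fingers": 60},
  {"x": -5, "y": 3, "z": 7, "ax": 0, "ay": 0, "az": 5, "fingers": 60},
  {"x": -5, "y": 4, "z": 6, "ax": 0, "ay": 0, "az": 5, "fingers": 60},
  {"x": -4, "y": 3, "z": 6, "ax": 0, "ay": 0, "az": 5, "fingers": 60},
  {"x": -4, "y": 4, "z": 7, "ax": 0, "ay": 0, "az": 5, "fingers": 60},
  {"x": -4, "y": 4, "z": 6, "ax": 0, "ay": 0, "az": 5, "fingers": 60},
  {"x": -3, "y": 5, "z": 6, "ax": 0, "ay": 0, "az": 5, "fingers": 60},
  {"x": -3, "y": 5, "z": 7, "ax": 0, "ay": 0, "az": 5, "fingers": 60},
])

```text
t: 9.15
eef_pos: [0.4512, -0.2073, 0.1205]
tool_rot: [0.0, 0.999, 0.047, 0.0]
contact_force: [1.2, -0.3, 0.2]
gripper_width: 0.699
grasp_force: 0.0
```

```bash
cat >> h.py <<'E'
def straws(c,z=.012,lo=165):
    """bright, grey, long blobs over the mat -> world centre, yaw, length"""
    im=c['pixels'].astype(int); m=((im.min(2)>lo)&(np.ptp(im,2)<28)).astype(np.uint8)
    n,l,s,_=cv2.connectedComponentsWithStats(m)
    for i in range(1,n):
        if s[i,4]<60: continue
        v,u=np.where(l==i); P=np.array([w(c,a,b,z)[:2] for a,b in zip(u,v)]); g=P.mean(0)
        U,S,V=np.linalg.svd(P-g,full_matrices=False); d=V[0]*np.sign(V[0,0]); t=(P-g)@d; n_=(P-g)@V[1]
        if np.ptp(n_)<.03 and np.ptp(t)>.1: print('straw',np.round(g+d*(t.max()+t.min())/2,4),'len',round(np.ptp(t),3),'ang',round(np.degrees(np.arctan2(d[1],d[0])),1))
E
python3 - <<'E'
from h import *
st()
for n in('wrist','top'):
    print(n); straws(snap(n,n+'5'))
E
```

```text
9.15 [ 0.4512 -0.2073  0.1205] [[0.996, 0.094, 0.0], [0.094, -0.996, -0.0], [0.0, 0.0, -1.0]] 0.6991379787272594 [ 1.2384285  -0.34689572  0.22375607]
wrist
straw [ 0.4533 -0.2114] len 0.161 ang 5.8
straw [ 0.4349 -0.3458] len 0.16 ang 10.2
straw [ 0.4377 -0.4074] len 0.162 ang -8.3
top
straw [ 0.6967 -0.3853] len 0.383 ang -89.1
straw [ 0.6532 -0.3348] len 0.18 ang -87.8
straw [ 0.5613 -0.6804] len 0.113 ang -82.5
straw [ 0.4381 -0.4058] len 0.159 ang -8.0
straw [ 0.426  -0.3458] len 0.143 ang 10.4
straw [ 0.3135 -0.2987] len 0.135 ang 89.9
```

>>> jog_arm([
  {"x": 2, "y": 4, "z": 20, "ax": 0, "ay": 0, "az": 0, "fingers": 45},
  {"x": 0, "y": 0, "z": 25, "ax": 0, "ay": 0, "az": 0, "fingers": 45},
  {"x": 0, "y": 0, "z": 25, "ax": 0, "ay": 0, "az": 0, "fingers": 45},
  {"x": 0, "y": 0, "z": 20, "ax": 0, "ay": 0, "az": 0, "fingers": 45},
  {"x": 0, "y": 0, "z": 12, "ax": 0, "ay": 0, "az": 0, "fingers": 45},
  {"x": 0, "y": 0, "z": 7, "ax": 0, "ay": 0, "az": 0, "fingers": 45},
  {"x": 0, "y": 0, "z": 4, "ax": 0, "ay": 0, "az": 0, "fingers": 45},
  {"x": 0, "y": 0, "z": 2, "ax": 0, "ay": 0, "az": 0, "fingers": 45},
])

```text
t: 10.05
eef_pos: [0.4539, -0.2109, 0.006]
tool_rot: [0.0, 0.999, 0.049, 0.0]
contact_force: [0.1, -0.4, 0.0]
gripper_width: 0.529
grasp_force: 0.0
```

>>> jog_arm([
  {"x": 0, "y": 0, "z": 0, "ax": 0, "ay": 0, "az": 0, "fingers": 3},
  {"x": 0, "y": 0, "z": 0, "ax": 0, "ay": 0, "az": 0, "fingers": 3},
  {"x": 0, "y": 0, "z": 0, "ax": 0, "ay": 0, "az": 0, "fingers": 3},
  {"x": 0, "y": 0, "z": 0, "ax": 0, "ay": 0, "az": 0, "fingers": 3},
  {"x": 0, "y": 0, "z": 0, "ax": 0, "ay": 0, "az": 0, "fingers": 3},
  {"x": 0, "y": 0, "z": 0, "ax": 0, "ay": 0, "az": 0, "fingers": 3},
  {"x": 0, "y": 0, "z": 0, "ax": 0, "ay": 0, "az": 0, "fingers": 3},
  {"x": 0, "y": 0, "z": 0, "ax": 0, "ay": 0, "az": 0, "fingers": 3},
], force=40)

```text
t: 10.85
eef_pos: [0.4539, -0.2109, 0.0063]
tool_rot: [-0.0, 0.999, 0.049, 0.0]
contact_force: [-0.8, 1.3, 6.4]
gripper_width: 0.119
grasp_force: 39.4
```

```bash
python3 - <<'E'
from h import *
plan([.497,.0729,.13],-94.6,8,p0=[.4539,-.2109,.13],yaw0=-84.4)
c=load('wrist5'); print(c['world_from_camera'][:3,3] if hasattr(c['world_from_camera'],'shape') else 0)
E
```

```text
{"x":9,"y":-35,"z":0,"az":1.3}, {"x":8,"y":-35,"z":0,"az":1.2}, {"x":7,"y":-35,"z":0,"az":1.3}, {"x":7,"y":-35,"z":0,"az":1.3}, {"x":5,"y":-36,"z":0,"az":1.3}, {"x":5,"y":-35,"z":0,"az":1.2}, {"x":4,"y":-36,"z":0,"az":1.3}, {"x":4,"y":-36,"z":0,"az":1.3},

yaw -84.4 -> -94.60000000000001
[ 0.52822631 -0.20055715  0.26372869]
```

>>> jog_arm([
  {"x": 0, "y": 0, "z": -5, "ax": 0, "ay": 0, "az": 0, "fingers": 3},
  {"x": 0, "y": 0, "z": -10, "ax": 0, "ay": 0, "az": 0, "fingers": 3},
  {"x": 0, "y": 0, "z": -20, "ax": 0, "ay": 0, "az": 0, "fingers": 3},
  {"x": 0, "y": 0, "z": -25, "ax": 0, "ay": 0, "az": 0, "fingers": 3},
  {"x": 0, "y": 0, "z": -25, "ax": 0, "ay": 0, "az": 0, "fingers": 3},
  {"x": 0, "y": 0, "z": -20, "ax": 0, "ay": 0, "az": 0, "fingers": 3},
  {"x": 0, "y": 0, "z": -12, "ax": 0, "ay": 0, "az": 0, "fingers": 3},
  {"x": 0, "y": 0, "z": -7, "ax": 0, "ay": 0, "az": 0, "fingers": 3},
])

```text
t: 11.65
eef_pos: [0.4538, -0.2108, 0.1308]
tool_rot: [0.0, 0.999, 0.049, 0.001]
contact_force: [0.4, 0.7, -0.8]
gripper_width: 0.125
grasp_force: 39.2
```

>>> jog_arm([
  {"x": 9, "y": -35, "z": 0, "ax": 0, "ay": 0, "az": 1.3, "fingers": 3},
  {"x": 8, "y": -35, "z": 0, "ax": 0, "ay": 0, "az": 1.2, "fingers": 3},
  {"x": 7, "y": -35, "z": 0, "ax": 0, "ay": 0, "az": 1.3, "fingers": 3},
  {"x": 7, "y": -35, "z": 0, "ax": 0, "ay": 0, "az": 1.3, "fingers": 3},
  {"x": 5, "y": -36, "z": 0, "ax": 0, "ay": 0, "az": 1.3, "fingers": 3},
  {"x": 5, "y": -35, "z": 0, "ax": 0, "ay": 0, "az": 1.2, "fingers": 3},
  {"x": 4, "y": -36, "z": 0, "ax": 0, "ay": 0, "az": 1.3, "fingers": 3},
  {"x": 4, "y": -36, "z": 0, "ax": 0, "ay": 0, "az": 1.3, "fingers": 3},
])

```text
t: 12.45
eef_pos: [0.4962, 0.075, 0.1293]
tool_rot: [0.0, 0.999, -0.04, -0.001]
contact_force: [1.1, -0.3, -0.2]
gripper_width: 0.121
grasp_force: 39.2
```

>>> jog_arm([
  {"x": 0, "y": 0, "z": 10, "ax": 0, "ay": 0, "az": 0, "fingers": 3},
  {"x": 0, "y": 0, "z": 10, "ax": 0, "ay": 0, "az": 0, "fingers": 3},
  {"x": 0, "y": 0, "z": 10, "ax": 0, "ay": 0, "az": 0, "fingers": 3},
  {"x": 0, "y": 0, "z": 5, "ax": 0, "ay": 0, "az": 0, "fingers": 3},
  {"x": 0, "y": 0, "z": 5, "ax": 0, "ay": 0, "az": 0, "fingers": 3},
  {"x": 0, "y": 0, "z": 5, "ax": 0, "ay": 0, "az": 0, "fingers": 3},
  {"x": 0, "y": 0, "z": 5, "ax": 0, "ay": 0, "az": 0, "fingers": 3},
  {"x": 0, "y": 0, "z": 0, "ax": 0, "ay": 0, "az": 0, "fingers": 3},
])

```text
t: 13.25
eef_pos: [0.4965, 0.0733, 0.0792]
tool_rot: [0.0, 0.999, -0.04, -0.0]
contact_force: [0.1, -0.8, -0.4]
gripper_width: 0.119
grasp_force: 39.2
```

```bash
python3 - <<'E'
from h import *
st(); snap('wrist','w6',(60,40,420,384),1.7)
E
```

```text
13.25 [0.4965 0.0733 0.0792] [[0.997, -0.08, -0.001], [-0.08, -0.997, -0.0], [-0.001, 0.0, -1.0]] 0.11865331878616417 [ 0.12663559 -0.78903909 -0.39998504]
```

View pics/w6.png

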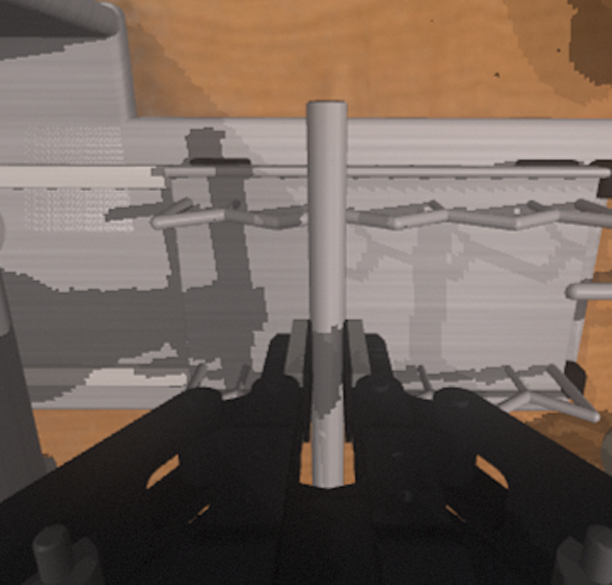

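>>> jog_arm([
  {"x": 0, "y": 0, "z": 3, "ax": 0, "ay": 0, "az": 0, "fingers": 3},
  {"x": 0, "y": 0, "z": 3, "ax": 0, "ay": 0, "az": 0, "fingers": 3},
  {"x": 0, "y": 0, "z": 3, "ax": 0, "ay": 0, "az": 0, "fingers": 3},
  {"x": 0, "y": 0, "z": 2, "ax": 0, "ay": 0, "az": 0, "fingers": 3},
  {"x": 0, "y": 0, "z": 2, "ax": 0, "ay": 0, "az": 0, "fingers": 3},
  {"x": 0, "y": 0, "z": 2, "ax": 0, "ay": 0, "az": 0, "fingers": 3},
  {"x": 0, "y": 0, "z": 0, "ax": 0, "ay": 0, "az": 0, "fingers": 3},
  {"x": 0, "y": 0, "z": 0, "ax": 0, "ay": 0, "az": 0, "fingers": 3},
])

```text
t: 14.1
eef_pos: [0.4967, 0.0735, 0.0647]
tool_rot: [-0.0, 0.999, -0.04, -0.0]
contact_force: [-0.4, 0.2, 0.3]
gripper_width: 0.117
grasp_force: 39.2
```

>>> jog_arm([
  {"x": 0, "y": 0, "z": 1, "ax": 0, "ay": 0, "az": 0, "fingers": 3},
  {"x": 0, "y": 0, "z": 1, "ax": 0, "ay": 0, "az": 0, "fingers": 3},
  {"x": 0, "y": 0, "z": 1, "ax": 0, "ay": 0, "az": 0, "fingers": 3},
  {"x": 0, "y": 0, "z": 1, "ax": 0, "ay": 0, "az": 0, "fingers": 3},
  {"x": 0, "y": 0, "z": 0, "ax": 0, "ay": 0, "az": 0, "fingers": 3},
  {"x": 0, "y": 0, "z": 0, "ax": 0, "ay": 0, "az": 0, "fingers": 3},
  {"x": 0, "y": 0, "z": 0, "ax": 0, "ay": 0, "az": 0, "fingers": 3},
  {"x": 0, "y": 0, "z": 0, "ax": 0, "ay": 0, "az": 0, "fingers": 3},
])

```text
t: 14.9
eef_pos: [0.4967, 0.0735, 0.0607]
tool_rot: [-0.0, 0.999, -0.04, 0.0]
contact_force: [0.4, 0.6, -0.8]
gripper_width: 0.116
grasp_force: 39.2
```

>>> jog_arm([
  {"x": 0, "y": 0, "z": 1, "ax": 0, "ay": 0, "az": 0, "fingers": 3},
  {"x": 0, "y": 0, "z": 1, "ax": 0, "ay": 0, "az": 0, "fingers": 3},
  {"x": 0, "y": 0, "z": 1, "ax": 0, "ay": 0, "az": 0, "fingers": 3},
  {"x": 0, "y": 0, "z": 1, "ax": 0, "ay": 0, "az": 0, "fingers": 3},
  {"x": 0, "y": 0, "z": 0, "ax": 0, "ay": 0, "az": 0, "fingers": 3},
  {"x": 0, "y": 0, "z": 0, "ax": 0, "ay": 0, "az": 0, "fingers": 3},
  {"x": 0, "y": 0, "z": 0, "ax": 0, "ay": 0, "az": 0, "fingers": 3},
  {"x": 0, "y": 0, "z": 0, "ax": 0, "ay": 0, "az": 0, "fingers": 3},
])

```text
t: 15.7
eef_pos: [0.4973, 0.0722, 0.0584]
tool_rot: [-0.0, 0.999, -0.041, 0.0]
contact_force: [-6.5, -3.5, 24.8]
gripper_width: 0.114
grasp_force: 41.6
```

>>> jog_arm([
  {"x": 0, "y": 0, "z": 1, "ax": 0, "ay": 0, "az": 0, "fingers": 3},
  {"x": 0, "y": 0, "z": 1, "ax": 0, "ay": 0, "az": 0, "fingers": 3},
  {"x": 0, "y": 0, "z": 1, "ax": 0, "ay": 0, "az": 0, "fingers": 3},
  {"x": 0, "y": 0, "z": 1, "ax": 0, "ay": 0, "az": 0, "fingers": 3},
  {"x": 0, "y": 0, "z": 0, "ax": 0, "ay": 0, "az": 0, "fingers": 3},
  {"x": 0, "y": 0, "z": 0, "ax": 0, "ay": 0, "az": 0, "fingers": 3},
  {"x": 0, "y": 0, "z": 0, "ax": 0, "ay": 0, "az": 0, "fingers": 3},
  {"x": 0, "y": 0, "z": 0, "ax": 0, "ay": 0, "az": 0, "fingers": 3},
])

```text
t: 16.5
eef_pos: [0.4991, 0.0716, 0.0562]
tool_rot: [-0.001, 0.999, -0.042, 0.002]
contact_force: [-10.1, -4.9, 45.6]
gripper_width: 0.121
grasp_force: 44.7
```

>>> jog_arm([
  {"x": 0, "y": 0, "z": -2, "ax": 0, "ay": 0, "az": 0, "fingers": 3},
  {"x": 0, "y": 0, "z": -2, "ax": 0, "ay": 0, "az": 0, "fingers": 3},
  {"x": 0, "y": 0, "z": 0, "ax": 0, "ay": 0, "az": 0, "fingers": 14},
  {"x": 0, "y": 0, "z": 0, "ax": 0, "ay": 0, "az": 0, "fingers": 18},
  {"x": 0, "y": 0, "z": 0, "ax": 0, "ay": 0, "az": 0, "fingers": 22},
  {"x": 0, "y": 0, "z": 0, "ax": 0, "ay": 0, "az": 0, "fingers": 26},
  {"x": 0, "y": 0, "z": 0, "ax": 0, "ay": 0, "az": 0, "fingers": 26},
  {"x": 0, "y": 0, "z": 0, "ax": 0, "ay": 0, "az": 0, "fingers": 26},
])

```text
t: 17.3
eef_pos: [0.4966, 0.0737, 0.0565]
tool_rot: [0.0, 0.999, -0.04, -0.0]
contact_force: [0.0, -0.7, 0.2]
gripper_width: 0.301
grasp_force: 0.0
```

>>> jog_arm([
  {"x": 0, "y": 0, "z": -5, "ax": 0, "ay": 0, "az": 0, "fingers": 28},
  {"x": 0, "y": 0, "z": -10, "ax": 0, "ay": 0, "az": 0, "fingers": 28},
  {"x": 0, "y": 0, "z": -10, "ax": 0, "ay": 0, "az": 0, "fingers": 28},
  {"x": 0, "y": 0, "z": -10, "ax": 0, "ay": 0, "az": 0, "fingers": 28},
  {"x": 0, "y": 0, "z": -10, "ax": 0, "ay": 0, "az": 0, "fingers": 28},
  {"x": 0, "y": 0, "z": -20, "ax": 0, "ay": 0, "az": 0, "fingers": 45},
  {"x": 0, "y": 0, "z": -20, "ax": 0, "ay": 0, "az": 0, "fingers": 45},
  {"x": 0, "y": 0, "z": -20, "ax": 0, "ay": 0, "az": 0, "fingers": 45},
])

```text
t: 18.1
eef_pos: [0.4967, 0.0734, 0.1631]
tool_rot: [-0.0, 0.999, -0.04, 0.0]
contact_force: [0.4, 0.1, 0.6]
gripper_width: 0.526
grasp_force: 0.0
```

```bash
python3 - <<'E'
from h import *
st(); c=snap('wrist','w7',(60,20,420,384),1.7); straws(c,.064,140)
plan([.435,-.3458,.14],-79.8,16)
E
```

```text
18.1 [0.4967 0.0734 0.1631] [[0.997, -0.08, 0.0], [-0.08, -0.997, 0.0], [0.0, -0.0, -1.0]] 0.5255080563497206 [0.37664973 0.09581777 0.62318804]
{"x":-2,"y":26,"z":2,"az":-0.9}, {"x":-2,"y":27,"z":1,"az":-1}, {"x":-3,"y":26,"z":2,"az":-0.9}, {"x":-3,"y":26,"z":1,"az":-0.9}, {"x":-3,"y":27,"z":2,"az":-0.9}, {"x":-4,"y":26,"z":2,"az":-1}, {"x":-5,"y":26,"z":1,"az":-0.9}, {"x":-5,"y":26,"z":2,"az":-0.9},
{"x":-5,"y":26,"z":1,"az":-0.9}, {"x":-6,"y":26,"z":2,"az":-1}, {"x":-6,"y":26,"z":2,"az":-0.9}, {"x":-6,"y":25,"z":1,"az":-0.9}, {"x":-7,"y":26,"z":2,"az":-0.9}, {"x":-7,"y":26,"z":1,"az":-1}, {"x":-8,"y":25,"z":2,"az":-0.9}, {"x":-8,"y":25,"z":2,"az":-0.9},

yaw -94.62961023873045 -> -79.82961023873045
```

View pics/w7.png

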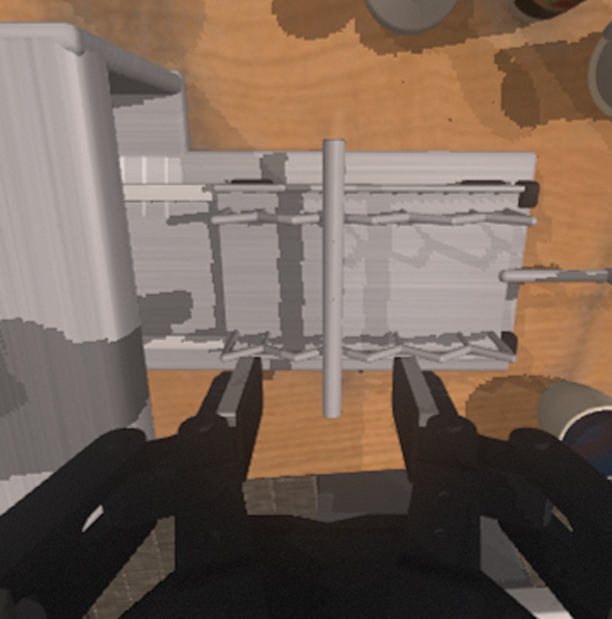

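```bash
python3 - <<'E'
from h import *
c=load('w7'); f=lambda u,v,z:w(c,60+u/1.7,20+v/1.7,z)
print('straw',f(334,140,.063),f(331,415,.063),'bed axis edge',f(536,152,.018),f(510,368,.018),'wires',f(213,220,.066),f(533,220,.066),f(225,357,.066),f(515,357,.066))
E
```

```text
straw [0.5764 0.0628 0.063 ] [0.4157 0.0767 0.063 ] bed axis edge [ 0.5602 -0.0599  0.018 ] [ 0.4145 -0.0504  0.018 ] wires [0.5412 0.1299 0.066 ] [ 0.5278 -0.0394  0.066 ] [0.4614 0.1353 0.066 ] [ 0.448  -0.0335  0.066 ]
```

>>> jog_arm([
  {"x": -2, "y": 26, "z": 2, "ax": 0, "ay": 0, "az": -1, "fingers": 45},
  {"x": -2, "y": 27, "z": 1, "ax": 0, "ay": 0, "az": -1, "fingers": 45},
  {"x": -3, "y": 26, "z": 2, "ax": 0, "ay": 0, "az": -1, "fingers": 45},
  {"x": -3, "y": 26, "z": 1, "ax": 0, "ay": 0, "az": -1, "fingers": 45},
  {"x": -3, "y": 27, "z": 2, "ax": 0, "ay": 0, "az": -1, "fingers": 45},
  {"x": -4, "y": 26, "z": 2, "ax": 0, "ay": 0, "az": -1, "fingers": 45},
  {"x": -5, "y": 26, "z": 1, "ax": 0, "ay": 0, "az": -1, "fingers": 45},
  {"x": -5, "y": 26, "z": 2, "ax": 0, "ay": 0, "az": -1, "fingers": 45},
])

```text
t: 18.95
eef_pos: [0.4656, -0.1371, 0.1491]
tool_rot: [-0.0, 1.0, 0.03, 0.0]
contact_force: [0.5, 1.0, 0.5]
gripper_width: 0.526
grasp_force: 0.0
```

>>> jog_arm([
  {"x": -5, "y": 26, "z": 1, "ax": 0, "ay": 0, "az": -1, "fingers": 45},
  {"x": -6, "y": 26, "z": 2, "ax": 0, "ay": 0, "az": -1, "fingers": 45},
  {"x": -6, "y": 26, "z": 2, "ax": 0, "ay": 0, "az": -1, "fingers": 45},
  {"x": -6, "y": 25, "z": 1, "ax": 0, "ay": 0, "az": -1, "fingers": 45},
  {"x": -7, "y": 26, "z": 2, "ax": 0, "ay": 0, "az": -1, "fingers": 45},
  {"x": -7, "y": 26, "z": 1, "ax": 0, "ay": 0, "az": -1, "fingers": 45},
  {"x": -8, "y": 25, "z": 2, "ax": 0, "ay": 0, "az": -1, "fingers": 45},
  {"x": -8, "y": 25, "z": 2, "ax": 0, "ay": 0, "az": -1, "fingers": 45},
])

```text
t: 19.75
eef_pos: [0.4376, -0.3472, 0.136]
tool_rot: [0.0, 0.995, 0.1, 0.0]
contact_force: [-0.2, -0.2, -0.3]
gripper_width: 0.524
grasp_force: 0.0
```

```bash
python3 - <<'E'
from h import *
st(); c=snap('wrist','w8'); straws(c)
E
```

```text
19.75 [ 0.4376 -0.3472  0.136 ] [[0.98, 0.199, 0.0], [0.199, -0.98, -0.0], [0.0, 0.0, -1.0]] 0.5237431823941581 [-0.24085392 -0.21644556 -0.34525706]
straw [ 0.4343 -0.3446] len 0.162 ang 10.4
straw [ 0.4375 -0.4056] len 0.162 ang -8.3
```

>>> jog_arm([
  {"x": -3, "y": -3, "z": 20, "ax": 0, "ay": 0, "az": 1, "fingers": 45},
  {"x": 0, "y": 0, "z": 25, "ax": 0, "ay": 0, "az": 0, "fingers": 45},
  {"x": 0, "y": 0, "z": 30, "ax": 0, "ay": 0, "az": 0, "fingers": 45},
  {"x": 0, "y": 0, "z": 25, "ax": 0, "ay": 0, "az": 0, "fingers": 45},
  {"x": 0, "y": 0, "z": 15, "ax": 0, "ay": 0, "az": 0, "fingers": 45},
  {"x": 0, "y": 0, "z": 8, "ax": 0, "ay": 0, "az": 0, "fingers": 45},
  {"x": 0, "y": 0, "z": 4, "ax": 0, "ay": 0, "az": 0, "fingers": 45},
  {"x": 0, "y": 0, "z": 2, "ax": 0, "ay": 0, "az": 0, "fingers": 45},
])

```text
t: 20.6
eef_pos: [0.4347, -0.3442, 0.0072]
tool_rot: [0.0, 0.996, 0.091, 0.0]
contact_force: [-0.9, 0.2, 0.1]
gripper_width: 0.528
grasp_force: 0.0
```

>>> jog_arm([
  {"x": 0, "y": 0, "z": 0, "ax": 0, "ay": 0, "az": 0, "fingers": 3},
  {"x": 0, "y": 0, "z": 0, "ax": 0, "ay": 0, "az": 0, "fingers": 3},
  {"x": 0, "y": 0, "z": 0, "ax": 0, "ay": 0, "az": 0, "fingers": 3},
  {"x": 0, "y": 0, "z": 0, "ax": 0, "ay": 0, "az": 0, "fingers": 3},
  {"x": 0, "y": 0, "z": 0, "ax": 0, "ay": 0, "az": 0, "fingers": 3},
  {"x": 0, "y": 0, "z": 0, "ax": 0, "ay": 0, "az": 0, "fingers": 3},
  {"x": 0, "y": 0, "z": 0, "ax": 0, "ay": 0, "az": 0, "fingers": 3},
  {"x": 0, "y": 0, "z": 0, "ax": 0, "ay": 0, "az": 0, "fingers": 3},
], force=40)

```text
t: 21.4
eef_pos: [0.4347, -0.3441, 0.0074]
tool_rot: [0.0, 0.996, 0.091, 0.001]
contact_force: [-0.8, 1.5, 6.6]
gripper_width: 0.117
grasp_force: 39.4
```

>>> jog_arm([
  {"x": 0, "y": 0, "z": -5, "ax": 0, "ay": 0, "az": 0, "fingers": 3},
  {"x": 0, "y": 0, "z": -10, "ax": 0, "ay": 0, "az": 0, "fingers": 3},
  {"x": 0, "y": 0, "z": -20, "ax": 0, "ay": 0, "az": 0, "fingers": 3},
  {"x": 0, "y": 0, "z": -25, "ax": 0, "ay": 0, "az": 0, "fingers": 3},
  {"x": 0, "y": 0, "z": -25, "ax": 0, "ay": 0, "az": 0, "fingers": 3},
  {"x": 0, "y": 0, "z": -20, "ax": 0, "ay": 0, "az": 0, "fingers": 3},
  {"x": 0, "y": 0, "z": -12, "ax": 0, "ay": 0, "az": 0, "fingers": 3},
  {"x": 0, "y": 0, "z": -7, "ax": 0, "ay": 0, "az": 0, "fingers": 3},
])

```text
t: 22.2
eef_pos: [0.4346, -0.3439, 0.1319]
tool_rot: [0.0, 0.996, 0.091, 0.001]
contact_force: [0.7, 0.1, -0.1]
gripper_width: 0.116
grasp_force: 39.2
```

```bash
python3 - <<'E'
from h import *
st()
plan([.4945,.028,.13],-94.6,16)
E
```

```text
22.2 [ 0.4346 -0.3439  0.1319] [[0.984, 0.181, 0.001], [0.181, -0.984, -0.0], [0.001, 0.001, -1.0]] 0.11586700927412459 [ 0.74689923  0.14772172 -0.12937028]
{"x":8,"y":-22,"z":0,"az":0.9}, {"x":7,"y":-22,"z":0,"az":1}, {"x":8,"y":-23,"z":0,"az":0.9}, {"x":6,"y":-22,"z":0,"az":1}, {"x":7,"y":-23,"z":1,"az":0.9}, {"x":6,"y":-23,"z":0,"az":0.9}, {"x":5,"y":-23,"z":0,"az":1}, {"x":6,"y":-23,"z":0,"az":0.9},
{"x":5,"y":-23,"z":0,"az":0.9}, {"x":4,"y":-23,"z":0,"az":1}, {"x":4,"y":-23,"z":0,"az":0.9}, {"x":4,"y":-23,"z":0,"az":1}, {"x":4,"y":-24,"z":1,"az":0.9}, {"x":3,"y":-23,"z":0,"az":0.9}, {"x":2,"y":-23,"z":0,"az":1}, {"x":3,"y":-24,"z":0,"az":0.9},

yaw -79.57929368922814 -> -94.57929368922814
```

>>> jog_arm([
  {"x": 8, "y": -22, "z": 0, "ax": 0, "ay": 0, "az": 0.9, "fingers": 3},
  {"x": 7, "y": -22, "z": 0, "ax": 0, "ay": 0, "az": 1, "fingers": 3},
  {"x": 8, "y": -23, "z": 0, "ax": 0, "ay": 0, "az": 0.9, "fingers": 3},
  {"x": 6, "y": -22, "z": 0, "ax": 0, "ay": 0, "az": 1, "fingers": 3},
  {"x": 7, "y": -23, "z": 1, "ax": 0, "ay": 0, "az": 0.9, "fingers": 3},
  {"x": 6, "y": -23, "z": 0, "ax": 0, "ay": 0, "az": 0.9, "fingers": 3},
  {"x": 5, "y": -23, "z": 0, "ax": 0, "ay": 0, "az": 1, "fingers": 3},
  {"x": 6, "y": -23, "z": 0, "ax": 0, "ay": 0, "az": 0.9, "fingers": 3},
])

```text
t: 23.0
eef_pos: [0.4639, -0.1564, 0.1293]
tool_rot: [-0.0, 1.0, 0.025, -0.001]
contact_force: [1.3, -0.6, 0.5]
gripper_width: 0.115
grasp_force: 39.2
```

>>> jog_arm([
  {"x": 5, "y": -23, "z": 0, "ax": 0, "ay": 0, "az": 0.9, "fingers": 3},
  {"x": 4, "y": -23, "z": 0, "ax": 0, "ay": 0, "az": 1, "fingers": 3},
  {"x": 4, "y": -23, "z": 0, "ax": 0, "ay": 0, "az": 0.9, "fingers": 3},
  {"x": 4, "y": -23, "z": 0, "ax": 0, "ay": 0, "az": 1, "fingers": 3},
  {"x": 4, "y": -24, "z": 1, "ax": 0, "ay": 0, "az": 0.9, "fingers": 3},
  {"x": 3, "y": -23, "z": 0, "ax": 0, "ay": 0, "az": 0.9, "fingers": 3},
  {"x": 2, "y": -23, "z": 0, "ax": 0, "ay": 0, "az": 1, "fingers": 3},
  {"x": 3, "y": -24, "z": 0, "ax": 0, "ay": 0, "az": 0.9, "fingers": 3},
])

```text
t: 23.8
eef_pos: [0.4941, 0.0293, 0.1283]
tool_rot: [0.0, 0.999, -0.04, -0.001]
contact_force: [0.4, 0.4, 1.1]
gripper_width: 0.116
grasp_force: 39.2
```

>>> jog_arm([
  {"x": 0, "y": 0, "z": 15, "ax": 0, "ay": 0, "az": 0, "fingers": 3},
  {"x": 0, "y": 0, "z": 15, "ax": 0, "ay": 0, "az": 0, "fingers": 3},
  {"x": 0, "y": 0, "z": 12, "ax": 0, "ay": 0, "az": 0, "fingers": 3},
  {"x": 0, "y": 0, "z": 8, "ax": 0, "ay": 0, "az": 0, "fingers": 3},
  {"x": 0, "y": 0, "z": 4, "ax": 0, "ay": 0, "az": 0, "fingers": 3},
  {"x": 0, "y": 0, "z": 4, "ax": 0, "ay": 0, "az": 0, "fingers": 3},
  {"x": 0, "y": 0, "z": 0, "ax": 0, "ay": 0, "az": 0, "fingers": 3},
  {"x": 0, "y": 0, "z": 0, "ax": 0, "ay": 0, "az": 0, "fingers": 3},
])

```text
t: 24.6
eef_pos: [0.4949, 0.0282, 0.071]
tool_rot: [-0.0, 0.999, -0.04, 0.0]
contact_force: [-0.5, 0.1, -0.5]
gripper_width: 0.115
grasp_force: 39.2
```

>>> jog_arm([
  {"x": 0, "y": 0, "z": 3, "ax": 0, "ay": 0, "az": 0, "fingers": 3},
  {"x": 0, "y": 0, "z": 3, "ax": 0, "ay": 0, "az": 0, "fingers": 3},
  {"x": 0, "y": 0, "z": 2, "ax": 0, "ay": 0, "az": 0, "fingers": 3},
  {"x": 0, "y": 0, "z": 2, "ax": 0, "ay": 0, "az": 0, "fingers": 3},
  {"x": 0, "y": 0, "z": 1, "ax": 0, "ay": 0, "az": 0, "fingers": 3},
  {"x": 0, "y": 0, "z": 1, "ax": 0, "ay": 0, "az": 0, "fingers": 3},
  {"x": 0, "y": 0, "z": 0, "ax": 0, "ay": 0, "az": 0, "fingers": 3},
  {"x": 0, "y": 0, "z": 0, "ax": 0, "ay": 0, "az": 0, "fingers": 3},
])

```text
t: 25.4
eef_pos: [0.4947, 0.0283, 0.0592]
tool_rot: [-0.0, 0.999, -0.04, -0.0]
contact_force: [-3.0, 0.4, 8.5]
gripper_width: 0.114
grasp_force: 40.1
```

>>> jog_arm([
  {"x": 0, "y": 0, "z": 1, "ax": 0, "ay": 0, "az": 0, "fingers": 3},
  {"x": 0, "y": 0, "z": 0, "ax": 0, "ay": 0, "az": 0, "fingers": 13},
  {"x": 0, "y": 0, "z": 0, "ax": 0, "ay": 0, "az": 0, "fingers": 16},
  {"x": 0, "y": 0, "z": 0, "ax": 0, "ay": 0, "az": 0, "fingers": 19},
  {"x": 0, "y": 0, "z": 0, "ax": 0, "ay": 0, "az": 0, "fingers": 22},
  {"x": 0, "y": 0, "z": 0, "ax": 0, "ay": 0, "az": 0, "fingers": 24},
  {"x": 0, "y": 0, "z": 0, "ax": 0, "ay": 0, "az": 0, "fingers": 24},
  {"x": 0, "y": 0, "z": 0, "ax": 0, "ay": 0, "az": 0, "fingers": 24},
])

```text
t: 26.2
eef_pos: [0.4947, 0.0284, 0.0577]
tool_rot: [0.0, 0.999, -0.04, -0.0]
contact_force: [0.0, -0.2, -0.3]
gripper_width: 0.279
grasp_force: 0.0
```

>>> jog_arm([
  {"x": 0, "y": 0, "z": -5, "ax": 0, "ay": 0, "az": 0, "fingers": 24},
  {"x": 0, "y": 0, "z": -10, "ax": 0, "ay": 0, "az": 0, "fingers": 24},
  {"x": 0, "y": 0, "z": -10, "ax": 0, "ay": 0, "az": 0, "fingers": 24},
  {"x": 0, "y": 0, "z": -10, "ax": 0, "ay": 0, "az": 0, "fingers": 24},
  {"x": 0, "y": 0, "z": -15, "ax": 0, "ay": 0, "az": 0, "fingers": 24},
  {"x": 0, "y": 0, "z": -15, "ax": 0, "ay": 0, "az": 0, "fingers": 45},
  {"x": 0, "y": 0, "z": -10, "ax": 0, "ay": 0, "az": 0, "fingers": 45},
  {"x": 0, "y": 0, "z": -10, "ax": 0, "ay": 0, "az": 0, "fingers": 45},
])

```text
t: 27.0
eef_pos: [0.4948, 0.0285, 0.1437]
tool_rot: [-0.0, 0.999, -0.04, 0.0]
contact_force: [-0.1, -1.0, 0.1]
gripper_width: 0.528
grasp_force: 0.0
```

```bash
python3 - <<'E'
from h import *
st(); snap('wrist','w9')
plan([.4375,-.4060,.136],-98.2,16)
E
```

```text
27.0 [0.4948 0.0285 0.1437] [[0.997, -0.08, 0.001], [-0.08, -0.997, 0.0], [0.0, -0.0, -1.0]] 0.5276299816295412 [-0.06292173 -1.01443286  0.08649089]
{"x":-1,"y":27,"z":1,"az":0.2}, {"x":-2,"y":28,"z":0,"az":0.3}, {"x":-1,"y":27,"z":1,"az":0.2}, {"x":-1,"y":27,"z":0,"az":0.2}, {"x":-1,"y":28,"z":1,"az":0.2}, {"x":-1,"y":27,"z":0,"az":0.3}, {"x":-1,"y":28,"z":1,"az":0.2}, {"x":-1,"y":27,"z":0,"az":0.2},
{"x":0,"y":27,"z":1,"az":0.2}, {"x":-1,"y":28,"z":0,"az":0.3}, {"x":0,"y":27,"z":1,"az":0.2}, {"x":0,"y":27,"z":1,"az":0.2}, {"x":0,"y":28,"z":0,"az":0.2}, {"x":0,"y":27,"z":1,"az":0.3}, {"x":0,"y":28,"z":0,"az":0.2}, {"x":0,"y":27,"z":1,"az":0.2},

yaw -94.58987812374112 -> -98.18987812374111
```

>>> jog_arm([
  {"x": -1, "y": 27, "z": 1, "ax": 0, "ay": 0, "az": 0.2, "fingers": 45},
  {"x": -2, "y": 28, "z": 0, "ax": 0, "ay": 0, "az": 0.3, "fingers": 45},
  {"x": -1, "y": 27, "z": 1, "ax": 0, "ay": 0, "az": 0.2, "fingers": 45},
  {"x": -1, "y": 27, "z": 0, "ax": 0, "ay": 0, "az": 0.2, "fingers": 45},
  {"x": -1, "y": 28, "z": 1, "ax": 0, "ay": 0, "az": 0.2, "fingers": 45},
  {"x": -1, "y": 27, "z": 0, "ax": 0, "ay": 0, "az": 0.3, "fingers": 45},
  {"x": -1, "y": 28, "z": 1, "ax": 0, "ay": 0, "az": 0.2, "fingers": 45},
  {"x": -1, "y": 27, "z": 0, "ax": 0, "ay": 0, "az": 0.2, "fingers": 45},
])

```text
t: 27.85
eef_pos: [0.4648, -0.1898, 0.1385]
tool_rot: [-0.0, 0.998, -0.056, -0.0]
contact_force: [0.1, 0.0, 1.1]
gripper_width: 0.528
grasp_force: 0.0
```

>>> jog_arm([
  {"x": 0, "y": 27, "z": 1, "ax": 0, "ay": 0, "az": 0.2, "fingers": 45},
  {"x": -1, "y": 28, "z": 0, "ax": 0, "ay": 0, "az": 0.3, "fingers": 45},
  {"x": 0, "y": 27, "z": 1, "ax": 0, "ay": 0, "az": 0.2, "fingers": 45},
  {"x": 0, "y": 27, "z": 1, "ax": 0, "ay": 0, "az": 0.2, "fingers": 45},
  {"x": 0, "y": 28, "z": 0, "ax": 0, "ay": 0, "az": 0.2, "fingers": 45},
  {"x": 0, "y": 27, "z": 1, "ax": 0, "ay": 0, "az": 0.3, "fingers": 45},
  {"x": 0, "y": 28, "z": 0, "ax": 0, "ay": 0, "az": 0.2, "fingers": 45},
  {"x": 0, "y": 27, "z": 1, "ax": 0, "ay": 0, "az": 0.2, "fingers": 45},
])

```text
t: 28.65
eef_pos: [0.4365, -0.407, 0.1335]
tool_rot: [-0.0, 0.997, -0.071, -0.0]
contact_force: [0.8, 0.3, 0.2]
gripper_width: 0.525
grasp_force: 0.0
```

```bash
python3 - <<'E'
from h import *
st(); c=snap('wrist','w10'); straws(c)
E
```

```text
28.65 [ 0.4365 -0.407   0.1335] [[0.99, -0.142, -0.0], [-0.142, -0.99, 0.0], [-0.0, -0.0, -1.0]] 0.5251618146967896 [0.81073075 0.33119384 0.17777161]
straw [ 0.4373 -0.4053] len 0.162 ang -8.3
```

>>> jog_arm([
  {"x": 1, "y": -2, "z": 20, "ax": 0, "ay": 0, "az": 0, "fingers": 45},
  {"x": 0, "y": 0, "z": 25, "ax": 0, "ay": 0, "az": 0, "fingers": 45},
  {"x": 0, "y": 0, "z": 28, "ax": 0, "ay": 0, "az": 0, "fingers": 45},
  {"x": 0, "y": 0, "z": 25, "ax": 0, "ay": 0, "az": 0, "fingers": 45},
  {"x": 0, "y": 0, "z": 15, "ax": 0, "ay": 0, "az": 0, "fingers": 45},
  {"x": 0, "y": 0, "z": 8, "ax": 0, "ay": 0, "az": 0, "fingers": 45},
  {"x": 0, "y": 0, "z": 4, "ax": 0, "ay": 0, "az": 0, "fingers": 45},
  {"x": 0, "y": 0, "z": 2, "ax": 0, "ay": 0, "az": 0, "fingers": 45},
])

```text
t: 29.5
eef_pos: [0.4384, -0.4045, 0.0071]
tool_rot: [0.0, 0.997, -0.071, 0.0]
contact_force: [0.5, -0.1, 0.6]
gripper_width: 0.524
grasp_force: 0.0
```

>>> jog_arm([
  {"x": 0, "y": 0, "z": 0, "ax": 0, "ay": 0, "az": 0, "fingers": 3},
  {"x": 0, "y": 0, "z": 0, "ax": 0, "ay": 0, "az": 0, "fingers": 3},
  {"x": 0, "y": 0, "z": 0, "ax": 0, "ay": 0, "az": 0, "fingers": 3},
  {"x": 0, "y": 0, "z": 0, "ax": 0, "ay": 0, "az": 0, "fingers": 3},
  {"x": 0, "y": 0, "z": 0, "ax": 0, "ay": 0, "az": 0, "fingers": 3},
  {"x": 0, "y": 0, "z": 0, "ax": 0, "ay": 0, "az": 0, "fingers": 3},
  {"x": 0, "y": 0, "z": 0, "ax": 0, "ay": 0, "az": 0, "fingers": 3},
  {"x": 0, "y": 0, "z": 0, "ax": 0, "ay": 0, "az": 0, "fingers": 3},
], force=40)

```text
t: 30.3
eef_pos: [0.4385, -0.4045, 0.0075]
tool_rot: [0.0, 0.997, -0.071, 0.001]
contact_force: [0.1, 1.4, 7.2]
gripper_width: 0.117
grasp_force: 39.4
```

>>> jog_arm([
  {"x": 0, "y": 0, "z": -5, "ax": 0, "ay": 0, "az": 0, "fingers": 3},
  {"x": 0, "y": 0, "z": -10, "ax": 0, "ay": 0, "az": 0, "fingers": 3},
  {"x": 0, "y": 0, "z": -20, "ax": 0, "ay": 0, "az": 0, "fingers": 3},
  {"x": 0, "y": 0, "z": -25, "ax": 0, "ay": 0, "az": 0, "fingers": 3},
  {"x": 0, "y": 0, "z": -25, "ax": 0, "ay": 0, "az": 0, "fingers": 3},
  {"x": 0, "y": 0, "z": -20, "ax": 0, "ay": 0, "az": 0, "fingers": 3},
  {"x": 0, "y": 0, "z": -12, "ax": 0, "ay": 0, "az": 0, "fingers": 3},
  {"x": 0, "y": 0, "z": -7, "ax": 0, "ay": 0, "az": 0, "fingers": 3},
])

```text
t: 31.1
eef_pos: [0.4384, -0.4043, 0.1319]
tool_rot: [0.0, 0.997, -0.071, 0.001]
contact_force: [-0.1, -0.0, 0.0]
gripper_width: 0.118
grasp_force: 39.2
```

```bash
python3 - <<'E'
from h import *
st(); straws(snap('wrist','w11'),.135)
plan([.491,-.014,.13],-94.6,16)
E
```

```text
31.1 [ 0.4384 -0.4043  0.1319] [[0.99, -0.142, 0.001], [-0.142, -0.99, -0.001], [0.001, 0.0, -1.0]] 0.11844873838320463 [-0.062404   -0.01222416  0.00882377]
{"x":0,"y":-25,"z":0,"az":-0.2}, {"x":0,"y":-24,"z":0,"az":-0.2}, {"x":0,"y":-25,"z":0,"az":-0.3}, {"x":0,"y":-25,"z":1,"az":-0.2}, {"x":0,"y":-24,"z":0,"az":-0.2}, {"x":0,"y":-25,"z":0,"az":-0.2}, {"x":0,"y":-24,"z":0,"az":-0.3}, {"x":1,"y":-25,"z":0,"az":-0.2},
{"x":0,"y":-25,"z":0,"az":-0.2}, {"x":1,"y":-24,"z":0,"az":-0.2}, {"x":1,"y":-25,"z":1,"az":-0.3}, {"x":1,"y":-24,"z":0,"az":-0.2}, {"x":1,"y":-25,"z":0,"az":-0.2}, {"x":1,"y":-25,"z":0,"az":-0.2}, {"x":1,"y":-24,"z":0,"az":-0.3}, {"x":1,"y":-25,"z":0,"az":-0.2},

yaw -98.18310867049586 -> -94.58310867049586
```

>>> jog_arm([
  {"x": 0, "y": -25, "z": 0, "ax": 0, "ay": 0, "az": -0.2, "fingers": 3},
  {"x": 0, "y": -24, "z": 0, "ax": 0, "ay": 0, "az": -0.2, "fingers": 3},
  {"x": 0, "y": -25, "z": 0, "ax": 0, "ay": 0, "az": -0.3, "fingers": 3},
  {"x": 0, "y": -25, "z": 1, "ax": 0, "ay": 0, "az": -0.2, "fingers": 3},
  {"x": 0, "y": -24, "z": 0, "ax": 0, "ay": 0, "az": -0.2, "fingers": 3},
  {"x": 0, "y": -25, "z": 0, "ax": 0, "ay": 0, "az": -0.2, "fingers": 3},
  {"x": 0, "y": -24, "z": 0, "ax": 0, "ay": 0, "az": -0.3, "fingers": 3},
  {"x": 1, "y": -25, "z": 0, "ax": 0, "ay": 0, "az": -0.2, "fingers": 3},
])

```text
t: 31.95
eef_pos: [0.4639, -0.2077, 0.129]
tool_rot: [-0.0, 0.998, -0.056, -0.001]
contact_force: [0.9, 0.3, -0.4]
gripper_width: 0.114
grasp_force: 39.2
```

>>> jog_arm([
  {"x": 0, "y": -25, "z": 0, "ax": 0, "ay": 0, "az": -0.2, "fingers": 3},
  {"x": 1, "y": -24, "z": 0, "ax": 0, "ay": 0, "az": -0.2, "fingers": 3},
  {"x": 1, "y": -25, "z": 1, "ax": 0, "ay": 0, "az": -0.3, "fingers": 3},
  {"x": 1, "y": -24, "z": 0, "ax": 0, "ay": 0, "az": -0.2, "fingers": 3},
  {"x": 1, "y": -25, "z": 0, "ax": 0, "ay": 0, "az": -0.2, "fingers": 3},
  {"x": 1, "y": -25, "z": 0, "ax": 0, "ay": 0, "az": -0.2, "fingers": 3},
  {"x": 1, "y": -24, "z": 0, "ax": 0, "ay": 0, "az": -0.3, "fingers": 3},
  {"x": 1, "y": -25, "z": 0, "ax": 0, "ay": 0, "az": -0.2, "fingers": 3},
])

```text
t: 32.75
eef_pos: [0.4902, -0.0125, 0.1281]
tool_rot: [0.0, 0.999, -0.04, -0.001]
contact_force: [0.4, -0.8, -0.4]
gripper_width: 0.118
grasp_force: 39.2
```

>>> jog_arm([
  {"x": 0, "y": 0, "z": 15, "ax": 0, "ay": 0, "az": 0, "fingers": 3},
  {"x": 0, "y": 0, "z": 15, "ax": 0, "ay": 0, "az": 0, "fingers": 3},
  {"x": 0, "y": 0, "z": 12, "ax": 0, "ay": 0, "az": 0, "fingers": 3},
  {"x": 0, "y": 0, "z": 8, "ax": 0, "ay": 0, "az": 0, "fingers": 3},
  {"x": 0, "y": 0, "z": 4, "ax": 0, "ay": 0, "az": 0, "fingers": 3},
  {"x": 0, "y": 0, "z": 4, "ax": 0, "ay": 0, "az": 0, "fingers": 3},
  {"x": 0, "y": 0, "z": 0, "ax": 0, "ay": 0, "az": 0, "fingers": 3},
  {"x": 0, "y": 0, "z": 0, "ax": 0, "ay": 0, "az": 0, "fingers": 3},
])

```text
t: 33.55
eef_pos: [0.491, -0.0136, 0.071]
tool_rot: [-0.0, 0.999, -0.04, 0.0]
contact_force: [0.4, -0.1, -0.3]
gripper_width: 0.113
grasp_force: 39.2
```

```bash
python3 - <<'E'
from h import *
st(); snap('wrist','w12',(60,0,420,350),1.7)
E
```

```text
33.55 [ 0.491  -0.0136  0.071 ] [[0.997, -0.08, 0.001], [-0.08, -0.997, 0.0], [0.001, -0.0, -1.0]] 0.11322293882621151 [ 0.38032881 -0.06918796 -0.33059789]
```

View pics/w12.png

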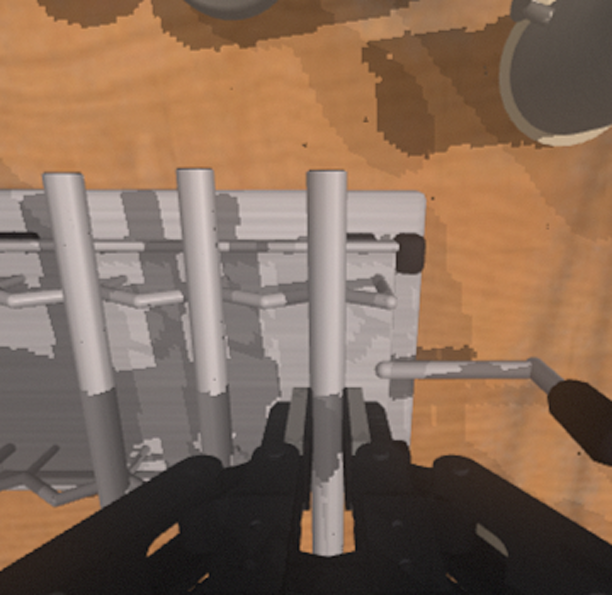

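Straws 1 and 2 lie straight in adjacent notches (tops at (65,175) and (195,170)). The held straw at u=327 is over the last notch, between peaks at 265 and 388. Lowering.

>>> jog_arm([
  {"x": 0, "y": 0, "z": 3, "ax": 0, "ay": 0, "az": 0, "fingers": 3},
  {"x": 0, "y": 0, "z": 3, "ax": 0, "ay": 0, "az": 0, "fingers": 3},
  {"x": 0, "y": 0, "z": 2, "ax": 0, "ay": 0, "az": 0, "fingers": 3},
  {"x": 0, "y": 0, "z": 2, "ax": 0, "ay": 0, "az": 0, "fingers": 3},
  {"x": 0, "y": 0, "z": 1, "ax": 0, "ay": 0, "az": 0, "fingers": 3},
  {"x": 0, "y": 0, "z": 1, "ax": 0, "ay": 0, "az": 0, "fingers": 3},
  {"x": 0, "y": 0, "z": 0, "ax": 0, "ay": 0, "az": 0, "fingers": 3},
  {"x": 0, "y": 0, "z": 0, "ax": 0, "ay": 0, "az": 0, "fingers": 3},
])

```text
t: 34.4
eef_pos: [0.4907, -0.0135, 0.0592]
tool_rot: [-0.0, 0.999, -0.04, -0.0]
contact_force: [-3.3, 1.1, 8.8]
gripper_width: 0.115
grasp_force: 40.1
```

>>> jog_arm([
  {"x": 0, "y": 0, "z": 1, "ax": 0, "ay": 0, "az": 0, "fingers": 3},
  {"x": 0, "y": 0, "z": 0, "ax": 0, "ay": 0, "az": 0, "fingers": 13},
  {"x": 0, "y": 0, "z": 0, "ax": 0, "ay": 0, "az": 0, "fingers": 16},
  {"x": 0, "y": 0, "z": 0, "ax": 0, "ay": 0, "az": 0, "fingers": 19},
  {"x": 0, "y": 0, "z": 0, "ax": 0, "ay": 0, "az": 0, "fingers": 22},
  {"x": 0, "y": 0, "z": 0, "ax": 0, "ay": 0, "az": 0, "fingers": 24},
  {"x": 0, "y": 0, "z": 0, "ax": 0, "ay": 0, "az": 0, "fingers": 24},
  {"x": 0, "y": 0, "z": 0, "ax": 0, "ay": 0, "az": 0, "fingers": 24},
])

```text
t: 35.2
eef_pos: [0.4907, -0.0135, 0.0577]
tool_rot: [0.0, 0.999, -0.04, -0.0]
contact_force: [-0.9, -0.1, -0.0]
gripper_width: 0.282
grasp_force: 0.0
```

>>> jog_arm([
  {"x": 0, "y": 0, "z": -5, "ax": 0, "ay": 0, "az": 0, "fingers": 24},
  {"x": 0, "y": 0, "z": -10, "ax": 0, "ay": 0, "az": 0, "fingers": 24},
  {"x": 0, "y": 0, "z": -10, "ax": 0, "ay": 0, "az": 0, "fingers": 24},
  {"x": 0, "y": 0, "z": -15, "ax": 0, "ay": 0, "az": 0, "fingers": 24},
  {"x": 0, "y": 0, "z": -30, "ax": 0, "ay": 0, "az": 0, "fingers": 24},
  {"x": 0, "y": 0, "z": -40, "ax": 0, "ay": 0, "az": 0, "fingers": 60},
  {"x": 0, "y": 0, "z": -40, "ax": 0, "ay": 0, "az": 0, "fingers": 60},
  {"x": 0, "y": 0, "z": -30, "ax": 0, "ay": 0, "az": 0, "fingers": 60},
])

```text
t: 36.0
eef_pos: [0.4911, -0.0142, 0.2405]
tool_rot: [-0.0, 0.999, -0.041, 0.001]
contact_force: [-0.2, 0.4, 0.1]
gripper_width: 0.697
grasp_force: 0.0
```

```bash
python3 - <<'E'
from h import *
st(); c=snap('wrist','w13',(60,0,420,350),1.7); straws(c,.064); straws(c,.064,140)
plan([.4825,-.1025,.20],-4.6,16)
E
```

```text
36.0 [ 0.4911 -0.0142  0.2405] [[0.997, -0.081, 0.002], [-0.081, -0.997, 0.001], [0.002, -0.001, -1.0]] 0.6972839448163944 [-0.19706644  0.36071729  0.12088572]
straw [0.4971 0.0691] len 0.159 ang -5.0
straw [0.4942 0.027 ] len 0.16 ang -5.1
straw [0.4536 0.1355] len 0.11 ang -89.6
{"x":0,"y":6,"z":3,"az":-6}, {"x":-1,"y":5,"z":2,"az":-5}, {"x":-1,"y":5,"z":3,"az":-6}, {"x":-2,"y":6,"z":3,"az":-6}, {"x":-2,"y":4,"z":3,"az":-5}, {"x":-3,"y":5,"z":2,"az":-6}, {"x":-4,"y":5,"z":3,"az":-5}, {"x":-3,"y":4,"z":3,"az":-6},
{"x":-4,"y":4,"z":3,"az":-6}, {"x":-5,"y":3,"z":2,"az":-5}, {"x":-4,"y":3,"z":3,"az":-6}, {"x":-5,"y":2,"z":3,"az":-6}, {"x":-6,"y":2,"z":3,"az":-5}, {"x":-5,"y":1,"z":2,"az":-6}, {"x":-5,"y":1,"z":3,"az":-5}, {"x":-6,"y":0,"z":3,"az":-6},

yaw -94.69372236380794 -> -4.693722363807936
```

View pics/w13.png

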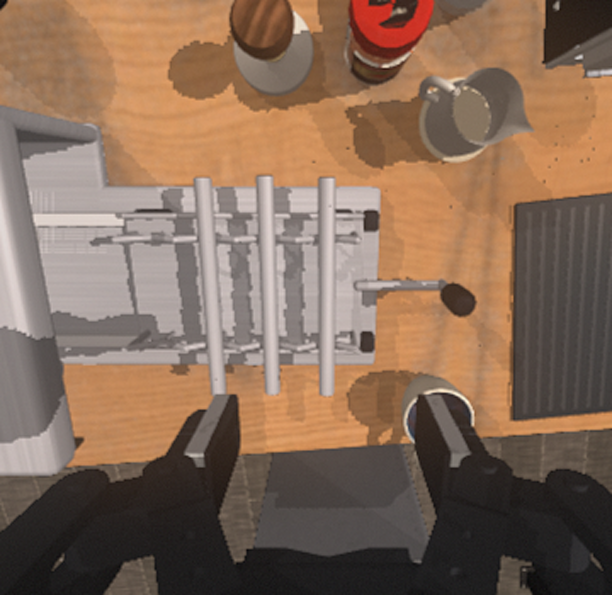

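>>> jog_arm([
  {"x": 0, "y": 6, "z": 3, "ax": 0, "ay": 0, "az": -6, "fingers": 60},
  {"x": -1, "y": 5, "z": 2, "ax": 0, "ay": 0, "az": -5, "fingers": 60},
  {"x": -1, "y": 5, "z": 3, "ax": 0, "ay": 0, "az": -6, "fingers": 60},
  {"x": -2, "y": 6, "z": 3, "ax": 0, "ay": 0, "az": -6, "fingers": 60},
  {"x": -2, "y": 4, "z": 3, "ax": 0, "ay": 0, "az": -5, "fingers": 60},
  {"x": -3, "y": 5, "z": 2, "ax": 0, "ay": 0, "az": -6, "fingers": 60},
  {"x": -4, "y": 5, "z": 3, "ax": 0, "ay": 0, "az": -5, "fingers": 60},
  {"x": -3, "y": 4, "z": 3, "ax": 0, "ay": 0, "az": -6, "fingers": 60},
])

```text
t: 36.85
eef_pos: [0.4854, -0.0581, 0.2161]
tool_rot: [-0.0, 0.938, 0.347, 0.0]
contact_force: [-0.6, 0.1, 0.4]
gripper_width: 0.705
grasp_force: 0.0
```

>>> jog_arm([
  {"x": -4, "y": 4, "z": 3, "ax": 0, "ay": 0, "az": -6, "fingers": 60},
  {"x": -5, "y": 3, "z": 2, "ax": 0, "ay": 0, "az": -5, "fingers": 60},
  {"x": -4, "y": 3, "z": 3, "ax": 0, "ay": 0, "az": -6, "fingers": 60},
  {"x": -5, "y": 2, "z": 3, "ax": 0, "ay": 0, "az": -6, "fingers": 60},
  {"x": -6, "y": 2, "z": 3, "ax": 0, "ay": 0, "az": -5, "fingers": 60},
  {"x": -5, "y": 1, "z": 2, "ax": 0, "ay": 0, "az": -6, "fingers": 60},
  {"x": -5, "y": 1, "z": 3, "ax": 0, "ay": 0, "az": -5, "fingers": 60},
  {"x": -6, "y": 0, "z": 3, "ax": 0, "ay": 0, "az": -6, "fingers": 60},
])

```text
t: 37.65
eef_pos: [0.4794, -0.1017, 0.1941]
tool_rot: [0.0, 0.734, 0.68, 0.0]
contact_force: [0.0, 0.5, 1.4]
gripper_width: 0.701
grasp_force: 0.0
```

```bash
python3 - <<'E'
from h import *
st(); c=load('w13'); print('knob',w(c,60+459/1.7,298/1.7,.09))
plan([.482,-.103,.066],-4.6,8)
c=snap('top','top14'); 
E
```

```text
37.65 [ 0.4794 -0.1017  0.1941] [[0.076, 0.997, 0.001], [0.997, -0.076, 0.0], [0.0, 0.001, -1.0]] 0.7006477539209729 [0.02857881 0.49957933 1.44183902]
knob [ 0.4864 -0.1028  0.09  ]
{"x":0,"y":0,"z":16,"az":0}, {"x":0,"y":1,"z":16,"az":0.1}, {"x":0,"y":0,"z":16,"az":0}, {"x":-1,"y":0,"z":16,"az":0}, {"x":0,"y":1,"z":16,"az":0}, {"x":0,"y":0,"z":16,"az":0.1}, {"x":0,"y":0,"z":16,"az":0}, {"x":0,"y":1,"z":16,"az":0},

yaw -4.380696723263443 -> -4.5806967232634435
```

>>> jog_arm([
  {"x": 0, "y": 1, "z": 16, "ax": 0, "ay": 0, "az": 0, "fingers": 60},
  {"x": 0, "y": 1, "z": 16, "ax": 0, "ay": 0, "az": 0, "fingers": 60},
  {"x": -1, "y": 1, "z": 16, "ax": 0, "ay": 0, "az": 0, "fingers": 60},
  {"x": 0, "y": 0, "z": 16, "ax": 0, "ay": 0, "az": 0, "fingers": 60},
  {"x": 0, "y": 0, "z": 16, "ax": 0, "ay": 0, "az": 0, "fingers": 60},
  {"x": 0, "y": 0, "z": 16, "ax": 0, "ay": 0, "az": 0, "fingers": 60},
  {"x": 0, "y": 0, "z": 16, "ax": 0, "ay": 0, "az": 0, "fingers": 60},
  {"x": 0, "y": 0, "z": 16, "ax": 0, "ay": 0, "az": 0, "fingers": 60},
])

```text
t: 38.5
eef_pos: [0.4827, -0.1025, 0.0656]
tool_rot: [0.0, 0.735, 0.678, 0.0]
contact_force: [0.8, -0.1, 0.9]
gripper_width: 0.695
grasp_force: 0.0
```

>>> jog_arm([
  {"x": 0, "y": 0, "z": 0, "ax": 0, "ay": 0, "az": 0, "fingers": 5},
  {"x": 0, "y": 0, "z": 0, "ax": 0, "ay": 0, "az": 0, "fingers": 5},
  {"x": 0, "y": 0, "z": 0, "ax": 0, "ay": 0, "az": 0, "fingers": 5},
  {"x": 0, "y": 0, "z": 0, "ax": 0, "ay": 0, "az": 0, "fingers": 5},
  {"x": 0, "y": 0, "z": 0, "ax": 0, "ay": 0, "az": 0, "fingers": 5},
  {"x": 0, "y": 0, "z": 0, "ax": 0, "ay": 0, "az": 0, "fingers": 5},
  {"x": 0, "y": 0, "z": 0, "ax": 0, "ay": 0, "az": 0, "fingers": 5},
  {"x": 0, "y": 0, "z": 0, "ax": 0, "ay": 0, "az": 0, "fingers": 5},
], force=40)

```text
t: 39.3
eef_pos: [0.4819, -0.1026, 0.0668]
tool_rot: [-0.0, 0.735, 0.678, 0.0]
contact_force: [-2.8, 0.9, 5.6]
gripper_width: 0.201
grasp_force: 38.9
```

>>> jog_arm([
  {"x": 3, "y": 0, "z": 0, "ax": 0, "ay": 0, "az": 0, "fingers": 5},
  {"x": 5, "y": 0, "z": 0, "ax": 0, "ay": 0, "az": 0, "fingers": 5},
  {"x": 8, "y": 0, "z": 0, "ax": 0, "ay": 0, "az": 0, "fingers": 5},
  {"x": 12, "y": 0, "z": 0, "ax": 0, "ay": 0, "az": 0, "fingers": 5},
  {"x": 15, "y": 0, "z": 0, "ax": 0, "ay": 0, "az": 0, "fingers": 5},
  {"x": 15, "y": 0, "z": 0, "ax": 0, "ay": 0, "az": 0, "fingers": 5},
  {"x": 15, "y": 0, "z": 0, "ax": 0, "ay": 0, "az": 0, "fingers": 5},
  {"x": 15, "y": 0, "z": 0, "ax": 0, "ay": 0, "az": 0, "fingers": 5},
])

```text
t: 40.1
eef_pos: [0.4893, -0.0143, 0.0667]
tool_rot: [-0.0, 0.735, 0.678, 0.0]
contact_force: [-3.8, -2.2, 7.1]
gripper_width: 0.196
grasp_force: 39.3
```

>>> jog_arm([
  {"x": 15, "y": 0, "z": 0, "ax": 0, "ay": 0, "az": 0, "fingers": 5},
  {"x": 15, "y": 0, "z": 0, "ax": 0, "ay": 0, "az": 0, "fingers": 5},
  {"x": 15, "y": 0, "z": 0, "ax": 0, "ay": 0, "az": 0, "fingers": 5},
  {"x": 15, "y": 0, "z": 0, "ax": 0, "ay": 0, "az": 0, "fingers": 5},
  {"x": 14, "y": 0, "z": 0, "ax": 0, "ay": 0, "az": 0, "fingers": 5},
  {"x": 12, "y": 0, "z": 0, "ax": 0, "ay": 0, "az": 0, "fingers": 5},
  {"x": 8, "y": 0, "z": 0, "ax": 0, "ay": 0, "az": 0, "fingers": 5},
  {"x": 6, "y": 0, "z": 0, "ax": 0, "ay": 0, "az": 0, "fingers": 5},
])

```text
t: 40.9
eef_pos: [0.4977, 0.0856, 0.0668]
tool_rot: [0.0, 0.735, 0.678, 0.0]
contact_force: [-2.1, -5.8, 7.5]
gripper_width: 0.202
grasp_force: 39.2
```

>>> jog_arm([
  {"x": 2, "y": 0, "z": 0, "ax": 0, "ay": 0, "az": 0, "fingers": 5},
  {"x": 2, "y": 0, "z": 0, "ax": 0, "ay": 0, "az": 0, "fingers": 5},
  {"x": 2, "y": 0, "z": 0, "ax": 0, "ay": 0, "az": 0, "fingers": 5},
  {"x": 1, "y": 0, "z": 0, "ax": 0, "ay": 0, "az": 0, "fingers": 5},
  {"x": 0, "y": 0, "z": 0, "ax": 0, "ay": 0, "az": 0, "fingers": 5},
  {"x": 0, "y": 0, "z": 0, "ax": 0, "ay": 0, "az": 0, "fingers": 5},
  {"x": 0, "y": 0, "z": 0, "ax": 0, "ay": 0, "az": 0, "fingers": 5},
  {"x": 0, "y": 0, "z": 0, "ax": 0, "ay": 0, "az": 0, "fingers": 5},
])

```text
t: 41.7
eef_pos: [0.4983, 0.0932, 0.0668]
tool_rot: [-0.0, 0.735, 0.678, 0.001]
contact_force: [-2.0, 2.0, 5.5]
gripper_width: 0.202
grasp_force: 39.1
```

>>> jog_arm([
  {"x": 1, "y": 0, "z": 0, "ax": 0, "ay": 0, "az": 0, "fingers": 5},
  {"x": 1, "y": 0, "z": 0, "ax": 0, "ay": 0, "az": 0, "fingers": 5},
  {"x": 1, "y": 0, "z": 0, "ax": 0, "ay": 0, "az": 0, "fingers": 5},
  {"x": 0, "y": 0, "z": 0, "ax": 0, "ay": 0, "az": 0, "fingers": 5},
  {"x": 0, "y": 0, "z": 0, "ax": 0, "ay": 0, "az": 0, "fingers": 5},
  {"x": 0, "y": 0, "z": 0, "ax": 0, "ay": 0, "az": 0, "fingers": 5},
  {"x": 0, "y": 0, "z": 0, "ax": 0, "ay": 0, "az": 0, "fingers": 5},
  {"x": 0, "y": 0, "z": 0, "ax": 0, "ay": 0, "az": 0, "fingers": 5},
])

```text
t: 42.5
eef_pos: [0.4986, 0.0964, 0.0668]
tool_rot: [-0.0, 0.735, 0.679, 0.001]
contact_force: [-2.2, 2.4, 4.8]
gripper_width: 0.199
grasp_force: 39.1
```

>>> jog_arm([
  {"x": 1, "y": 0, "z": 0, "ax": 0, "ay": 0, "az": 0, "fingers": 5},
  {"x": 0, "y": 0, "z": 0, "ax": 0, "ay": 0, "az": 0, "fingers": 5},
  {"x": 0, "y": 0, "z": 0, "ax": 0, "ay": 0, "az": 0, "fingers": 5},
  {"x": 0, "y": 0, "z": 0, "ax": 0, "ay": 0, "az": 0, "fingers": 5},
  {"x": 0, "y": 0, "z": 0, "ax": 0, "ay": 0, "az": 0, "fingers": 5},
  {"x": 0, "y": 0, "z": 0, "ax": 0, "ay": 0, "az": 0, "fingers": 5},
  {"x": 0, "y": 0, "z": 0, "ax": 0, "ay": 0, "az": 0, "fingers": 5},
  {"x": 0, "y": 0, "z": 0, "ax": 0, "ay": 0, "az": 0, "fingers": 5},
])

```text
t: 43.3
eef_pos: [0.4986, 0.0968, 0.0668]
tool_rot: [-0.0, 0.735, 0.678, 0.001]
contact_force: [-2.0, 0.9, 5.3]
gripper_width: 0.198
grasp_force: 39.1
```

>>> jog_arm([
  {"x": 0, "y": 0, "z": 0, "ax": 0, "ay": 0, "az": 0, "fingers": 50},
  {"x": 0, "y": 0, "z": 0, "ax": 0, "ay": 0, "az": 0, "fingers": 50},
  {"x": 0, "y": 0, "z": 0, "ax": 0, "ay": 0, "az": 0, "fingers": 50},
  {"x": 0, "y": 0, "z": 0, "ax": 0, "ay": 0, "az": 0, "fingers": 50},
  {"x": 0, "y": 0, "z": -30, "ax": 0, "ay": 0, "az": 0, "fingers": 50},
  {"x": 0, "y": 0, "z": -40, "ax": 0, "ay": 0, "az": 0, "fingers": 50},
  {"x": 0, "y": 0, "z": -50, "ax": 0, "ay": 0, "az": 0, "fingers": 50},
  {"x": 0, "y": 0, "z": -50, "ax": 0, "ay": 0, "az": 0, "fingers": 50},
])

```text
t: 44.1
eef_pos: [0.4977, 0.0953, 0.2371]
tool_rot: [0.0, 0.735, 0.678, -0.001]
contact_force: [-0.0, 1.5, 0.2]
gripper_width: 0.585
grasp_force: 0.0
```

>>> jog_arm([
  {"x": -15, "y": 0, "z": -15, "ax": 0, "ay": 0, "az": 0, "fingers": 50},
  {"x": -15, "y": 0, "z": -15, "ax": 0, "ay": 0, "az": 0, "fingers": 50},
  {"x": -15, "y": 0, "z": -15, "ax": 0, "ay": 0, "az": 0, "fingers": 50},
  {"x": -15, "y": 0, "z": 0, "ax": 0, "ay": 0, "az": 0, "fingers": 50},
  {"x": -15, "y": 0, "z": 0, "ax": 0, "ay": 0, "az": 0, "fingers": 50},
  {"x": -15, "y": 0, "z": 0, "ax": 0, "ay": 0, "az": 0, "fingers": 50},
  {"x": 0, "y": 0, "z": 0, "ax": 0, "ay": 0, "az": 0, "fingers": 50},
  {"x": 0, "y": 0, "z": 0, "ax": 0, "ay": 0, "az": 0, "fingers": 50},
])

```text
t: 44.9
eef_pos: [0.4908, 0.0061, 0.2802]
tool_rot: [-0.0, 0.735, 0.678, -0.0]
contact_force: [0.6, 0.1, 0.3]
gripper_width: 0.585
grasp_force: 0.0
```

```bash
python3 - <<'E'
from h import *
st(); c=snap('wrist','w15',(140,0,400,220),2.7)
E
```

```text
44.9 [0.4908 0.0061 0.2802] [[0.081, 0.997, -0.001], [0.997, -0.081, -0.0], [-0.0, -0.001, -1.0]] 0.5849793437326104 [0.64135454 0.12385325 0.32503113]
```

View pics/w15.png

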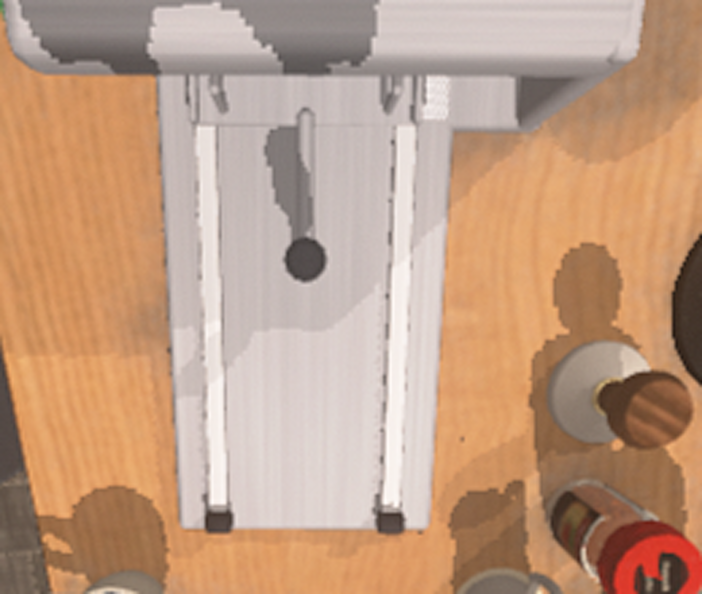

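>>> jog_arm([
  {"x": 20, "y": 0, "z": 0, "ax": 0, "ay": 0, "az": 0, "fingers": 50},
  {"x": 22, "y": 0, "z": 0, "ax": 0, "ay": 0, "az": 0, "fingers": 50},
  {"x": 22, "y": 0, "z": 0, "ax": 0, "ay": 0, "az": 0, "fingers": 50},
  {"x": 22, "y": 0, "z": 0, "ax": 0, "ay": 0, "az": 0, "fingers": 50},
  {"x": 22, "y": 0, "z": 0, "ax": 0, "ay": 0, "az": 0, "fingers": 50},
  {"x": 22, "y": 0, "z": 0, "ax": 0, "ay": 0, "az": 0, "fingers": 50},
  {"x": 20, "y": 0, "z": 0, "ax": 0, "ay": 0, "az": 0, "fingers": 50},
  {"x": 15, "y": 0, "z": 0, "ax": 0, "ay": 0, "az": 0, "fingers": 50},
])

```text
t: 45.75
eef_pos: [0.504, 0.1729, 0.2804]
tool_rot: [-0.0, 0.734, 0.679, -0.0]
contact_force: [0.7, 0.1, 0.5]
gripper_width: 0.587
grasp_force: 0.0
```

```bash
python3 - <<'E'
from h import *
c=load('w15'); f=lambda u,v,z:w(c,140+u/2.7,v/2.7,z)
print('knob',f(305,260,.09),'bedend',f(183,527,.018),f(428,527,.018),'hood edge',f(48,73,.128),f(580,73,.128))
st(); c=bot.read_camera('wrist'); np.save('pics/w16.npy',c,allow_pickle=True)
u,v=px(c,[.51,.245,.16]); print(u,v)
save(c,'w16',(int(u)-60,max(0,int(v)-55),int(u)+60,int(v)+55),5); print(max(0,int(v)-55))
E
```

```text
knob [0.4989 0.0931 0.09  ] bedend [ 0.4152 -0.0481  0.018 ] [ 0.5603 -0.0597  0.018 ] hood edge [0.4114 0.1628 0.128 ] [0.6026 0.1474 0.128 ]
45.75 [0.504  0.1729 0.2804] [[0.078, 0.997, -0.0], [0.997, -0.078, -0.0], [-0.0, -0.0, -1.0]] 0.5865607629514309 [0.71100775 0.1067903  0.54859898]
252.2 110.7
55
```

View pics/w16.png

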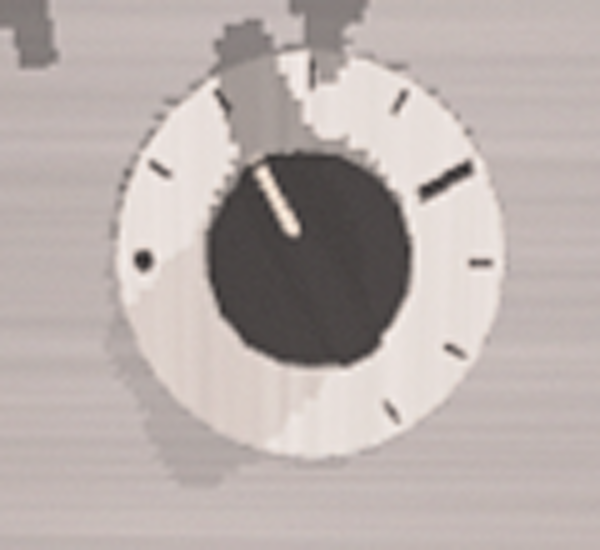

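```bash
python3 - <<'E'
from h import *
c=load('w16'); p=w(c,254.2,107.2,.137); print(p, w(c,192+310/5,55+260/5,.16))
plan([p[0],p[1],.22],25.4,8)
E
```

```text
[0.5122 0.2479 0.137 ] [0.5119 0.2482 0.16  ]
{"x":9,"y":0,"z":8,"az":-4}, {"x":9,"y":1,"z":7,"az":-3}, {"x":9,"y":2,"z":8,"az":-4}, {"x":9,"y":2,"z":7,"az":-4}, {"x":9,"y":3,"z":8,"az":-4}, {"x":8,"y":3,"z":7,"az":-3}, {"x":9,"y":4,"z":8,"az":-4}, {"x":8,"y":4,"z":7,"az":-4},

yaw -4.302172908180729 -> 25.69782709181927
```

>>> jog_arm([
  {"x": 9, "y": 0, "z": 8, "ax": 0, "ay": 0, "az": -4, "fingers": 40},
  {"x": 9, "y": 1, "z": 7, "ax": 0, "ay": 0, "az": -3, "fingers": 40},
  {"x": 9, "y": 2, "z": 8, "ax": 0, "ay": 0, "az": -4, "fingers": 40},
  {"x": 9, "y": 2, "z": 7, "ax": 0, "ay": 0, "az": -4, "fingers": 40},
  {"x": 9, "y": 3, "z": 8, "ax": 0, "ay": 0, "az": -4, "fingers": 40},
  {"x": 8, "y": 3, "z": 7, "ax": 0, "ay": 0, "az": -3, "fingers": 40},
  {"x": 9, "y": 4, "z": 8, "ax": 0, "ay": 0, "az": -4, "fingers": 40},
  {"x": 8, "y": 4, "z": 7, "ax": 0, "ay": 0, "az": -4, "fingers": 40},
])

```text
t: 46.6
eef_pos: [0.5129, 0.2433, 0.2202]
tool_rot: [0.0, 0.533, 0.846, -0.0]
contact_force: [-0.1, 0.6, 0.5]
gripper_width: 0.468
grasp_force: 0.0
```

>>> jog_arm([
  {"x": 0, "y": 0, "z": 15, "ax": 0, "ay": 0, "az": 0, "fingers": 40},
  {"x": 0, "y": 0, "z": 15, "ax": 0, "ay": 0, "az": 0, "fingers": 40},
  {"x": 0, "y": 0, "z": 15, "ax": 0, "ay": 0, "az": 0, "fingers": 40},
  {"x": 0, "y": 0, "z": 10, "ax": 0, "ay": 0, "az": 0, "fingers": 40},
  {"x": 0, "y": 0, "z": 8, "ax": 0, "ay": 0, "az": 0, "fingers": 40},
  {"x": 0, "y": 0, "z": 5, "ax": 0, "ay": 0, "az": 0, "fingers": 40},
  {"x": 0, "y": 0, "z": 0, "ax": 0, "ay": 0, "az": 0, "fingers": 40},
  {"x": 0, "y": 0, "z": 0, "ax": 0, "ay": 0, "az": 0, "fingers": 40},
])

```text
t: 47.4
eef_pos: [0.5131, 0.2434, 0.1531]
tool_rot: [0.0, 0.534, 0.845, 0.0]
contact_force: [-0.2, -0.0, -1.1]
gripper_width: 0.465
grasp_force: 0.0
```

>>> jog_arm([
  {"x": 3, "y": 1, "z": 2, "ax": 0, "ay": 0, "az": 0, "fingers": 40},
  {"x": 2, "y": 0, "z": 1, "ax": 0, "ay": 0, "az": 0, "fingers": 40},
  {"x": 0, "y": 0, "z": 0, "ax": 0, "ay": 0, "az": 0, "fingers": 3},
  {"x": 0, "y": 0, "z": 0, "ax": 0, "ay": 0, "az": 0, "fingers": 3},
  {"x": 0, "y": 0, "z": 0, "ax": 0, "ay": 0, "az": 0, "fingers": 3},
  {"x": 0, "y": 0, "z": 0, "ax": 0, "ay": 0, "az": 0, "fingers": 3},
  {"x": 0, "y": 0, "z": 0, "ax": 0, "ay": 0, "az": 0, "fingers": 3},
  {"x": 0, "y": 0, "z": 0, "ax": 0, "ay": 0, "az": 0, "fingers": 3},
], force=50)

```text
t: 48.2
eef_pos: [0.5115, 0.2485, 0.1499]
tool_rot: [-0.0, 0.534, 0.845, 0.0]
contact_force: [-3.0, -0.2, 5.5]
gripper_width: 0.116
grasp_force: 50.7
```

>>> jog_arm([
  {"x": 0, "y": 0, "z": 0, "ax": 0, "ay": 0, "az": 6, "fingers": 3},
  {"x": 0, "y": 0, "z": 0, "ax": 0, "ay": 0, "az": 6, "fingers": 3},
  {"x": 0, "y": 0, "z": 0, "ax": 0, "ay": 0, "az": 6, "fingers": 3},
  {"x": 0, "y": 0, "z": 0, "ax": 0, "ay": 0, "az": 6, "fingers": 3},
  {"x": 0, "y": 0, "z": 0, "ax": 0, "ay": 0, "az": 6, "fingers": 3},
  {"x": 0, "y": 0, "z": 0, "ax": 0, "ay": 0, "az": 6, "fingers": 3},
  {"x": 0, "y": 0, "z": 0, "ax": 0, "ay": 0, "az": 6, "fingers": 3},
  {"x": 0, "y": 0, "z": 0, "ax": 0, "ay": 0, "az": 6, "fingers": 3},
])

```text
t: 49.0
eef_pos: [0.5113, 0.2485, 0.1499]
tool_rot: [-0.0, 0.833, 0.553, -0.0]
contact_force: [-3.0, 0.7, 5.1]
gripper_width: 0.113
grasp_force: 50.9
```

>>> jog_arm([
  {"x": 0, "y": 0, "z": 0, "ax": 0, "ay": 0, "az": 6, "fingers": 3},
  {"x": 0, "y": 0, "z": 0, "ax": 0, "ay": 0, "az": 6, "fingers": 3},
  {"x": 0, "y": 0, "z": 0, "ax": 0, "ay": 0, "az": 6, "fingers": 3},
  {"x": 0, "y": 0, "z": 0, "ax": 0, "ay": 0, "az": 6, "fingers": 3},
  {"x": 0, "y": 0, "z": 0, "ax": 0, "ay": 0, "az": 6, "fingers": 3},
  {"x": 0, "y": 0, "z": 0, "ax": 0, "ay": 0, "az": 6, "fingers": 3},
  {"x": 0, "y": 0, "z": 0, "ax": 0, "ay": 0, "az": 6, "fingers": 3},
  {"x": 0, "y": 0, "z": 0, "ax": 0, "ay": 0, "az": 0, "fingers": 3},
])

```text
t: 49.8
eef_pos: [0.5111, 0.2486, 0.1499]
tool_rot: [-0.0, 0.976, 0.219, -0.001]
contact_force: [-5.1, -0.2, 7.6]
gripper_width: 0.116
grasp_force: 51.3
```

```bash
python3 - <<'E'
from h import *
plan([.512,.248,.15],-64.6,1)
st()
E
```

```text
{"x":1,"y":1,"z":0,"az":-0.1}, 
yaw -64.72063912198672 -> -64.62063912198673
49.8 [0.5111 0.2486 0.1499] [[0.904, 0.427, -0.001], [0.427, -0.904, -0.0], [-0.001, -0.0, -1.0]] 0.1159351080053537 [-5.08314689 -0.20396099  7.63599884]
```

Exactly at the fifth click. Release, lift, and back off to check.

>>> jog_arm([
  {"x": 0, "y": 0, "z": 0, "ax": 0, "ay": 0, "az": 0, "fingers": 40},
  {"x": 0, "y": 0, "z": 0, "ax": 0, "ay": 0, "az": 0, "fingers": 40},
  {"x": 0, "y": 0, "z": 0, "ax": 0, "ay": 0, "az": 0, "fingers": 40},
  {"x": 0, "y": 0, "z": 0, "ax": 0, "ay": 0, "az": 0, "fingers": 40},
  {"x": 0, "y": 0, "z": -20, "ax": 0, "ay": 0, "az": 0, "fingers": 40},
  {"x": 0, "y": 0, "z": -40, "ax": 0, "ay": 0, "az": 0, "fingers": 40},
  {"x": 0, "y": 0, "z": -45, "ax": 0, "ay": 0, "az": 0, "fingers": 40},
  {"x": 0, "y": 0, "z": -45, "ax": 0, "ay": 0, "az": 0, "fingers": 40},
])

```text
t: 50.6
eef_pos: [0.5114, 0.2478, 0.3011]
tool_rot: [0.0, 0.976, 0.22, -0.0]
contact_force: [0.1, 1.0, 0.9]
gripper_width: 0.469
grasp_force: 0.0
```

>>> jog_arm([
  {"x": -15, "y": 0, "z": 0, "ax": 0, "ay": 0, "az": 0, "fingers": 40},
  {"x": -15, "y": 0, "z": 0, "ax": 0, "ay": 0, "az": 0, "fingers": 40},
  {"x": -15, "y": 0, "z": 0, "ax": 0, "ay": 0, "az": 0, "fingers": 40},
  {"x": -15, "y": 0, "z": 0, "ax": 0, "ay": 0, "az": 0, "fingers": 40},
  {"x": -15, "y": 0, "z": 0, "ax": 0, "ay": 0, "az": 0, "fingers": 40},
  {"x": 0, "y": 0, "z": 0, "ax": 0, "ay": 0, "az": 0, "fingers": 40},
  {"x": 0, "y": 0, "z": 0, "ax": 0, "ay": 0, "az": 0, "fingers": 40},
  {"x": 0, "y": 0, "z": 0, "ax": 0, "ay": 0, "az": 0, "fingers": 40},
])

```text
t: 51.4
eef_pos: [0.4444, 0.2166, 0.2999]
tool_rot: [0.0, 0.975, 0.22, 0.0]
contact_force: [-0.9, 0.5, -0.8]
gripper_width: 0.473
grasp_force: 0.0
```

```bash
python3 - <<'E'
from h import *
st(); c=bot.read_camera('wrist'); im=c['pixels'].astype(int)
# pointer: bright pixels inside the black disc (r<21 mm about the axis)
o=np.array([.512,.248])
P=[]
for v in range(384):
    for u in range(512):
        if im[v,u].min()>140:
            p=w(c,u,v,.17)[:2]-o
            if np.hypot(*p)<.018: P.append(p)
P=np.array(P); print(len(P)); m=P.mean(0); print(m,np.degrees(np.arctan2(m[1],m[0])),'want',180-4.6-150)
print('straws on mat?'); straws(bot.read_camera('top'))
E
```

```text
51.4 [0.4444 0.2166 0.2999] [[0.903, 0.43, 0.001], [0.43, -0.903, 0.0], [0.001, 0.0, -1.0]] 0.47293539411403385 [-0.871212    0.51195762 -0.79054583]
28
[0.00993929 0.00558571] 29.335266974278237 want 25.400000000000006
straws on mat?
straw [ 0.6967 -0.387 ] len 0.38 ang -89.2
straw [ 0.6535 -0.3348] len 0.18 ang -88.0
straw [ 0.5614 -0.6804] len 0.113 ang -82.6
straw [0.3138 0.1253] len 0.195 ang -89.2
straw [ 0.3134 -0.2987] len 0.135 ang 89.8
```

```bash
python3 -c "
from station import bot
print(bot.hand_in())"
```

```text
the job is handed in; nothing more can be done
None
```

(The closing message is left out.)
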